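# Pack the sampling caddy and leave the look-alikes

### The arm

A 6-joint arm with a two-finger parallel gripper is mounted at the origin on a cart in front of the work surface, level with it; the furniture and walls round the work are solid. World frame = base frame: x ahead of the robot, y to its left, z up, the work surface at z = 0. Lengths are in m, angles in rad, forces in N, time in s.
With the tool pointing down it reaches from about 0.425 to 0.95 m from the base axis. Payload 3.5 kg.
Tool frame: the origin (TCP) lies between the finger pads; the fingertips stand 19 mm ahead of it and the grasp point (between the pads) is the TCP; z points along the fingers, y is the line along which they close (so a half turn about z gives the same grasp; the last joint's range is limited). The gripper opens to 85 mm and grips with 20 to 120 N. Pads are 22 mm wide; open, the fingers measure 114 mm over their backs; the gripper's body (76 mm by 85 mm) begins 54 mm behind the grasp point. The pads swing forward as they close: fully open they stand 13 mm farther back than shut.
Start: joints at [-1.393, 0.286, 1.577, -0, 1.279, -0.15], TCP at [0.217, -0.639, 0.227] pointing down, gripper open.
Joint ranges: [-2.77, 2.77], [-0.9, 2.22], [0.21, 2.48], [-1.53, 4.67], [0.24, 2.81], [-2.84, 2.84]. Speed limits (rad/s): [2.79, 2.79, 3.14, 3.14, 3.14, 3.14].

### API

Orientations are given as a unit quaternion [x, y, z, w].
In Python, from plant import get_state, cams, ctrl gives the robot as it stands. The module is installed in compiled form; this text tells all that it offers.
- The arm moves only by the tool jog_arm, never from a script. Its argument "deltas" is text: rows parted by semicolons, each of 6 numbers parted by spaces: the shift along the world's x, y, z normalised to -1 to 1, where 1 is 0.02 m, then the turn, a rotation vector about the world's x, y, z normalised to -1 to 1, where 1 is 0.1 rad. In form: x y z ax ay az; .... A call has 1 to 20 rows; each row shifts and turns the commanded pose from where the row before left it; what a row does not reach is not made up. A row lasts 1/8 s, in which the tool goes at most 62.5 mm and 10.7 degrees, less where a joint would pass 70% of its speed; a pose out of reach is approached as far as the arm can. A call with a number of a shift or a turn outside -1 to 1 is refused whole. A call with a gripper value outside its range is refused whole. "gripper" is the opening, from 0 (shut) to 1 (fully open), set as the call begins (left out, the last holds). The fingers move at their own pace and stop on an object; "squeeze" is the grip in N (left out, the last holds). Time passes only in rows, so rows that do not move let the fingers close. It gives the time, the measured TCP pose, the force, the opening and the grip force at its end, in the units of the state.
- get_state(): the state, without advancing time (a new reading comes with each control period).
- cams.read_camera(name): name is "scene" or "top" or "wrist"; returns a dict with "color" (384x512x3 uint8, blue, green, red), "vfov" (degrees; the focal length in pixels is half the picture's height over the tangent of half this angle, whatever the lens; pixels are square), "cx", "cy" (the principal point, pixels), "rvec" (rotation vector, rad) and "tvec" (3), from world to camera coordinates, as OpenCV has them. Camera axes: x right, y down, z forward; pixel columns grow to the right and rows downward; lengths in m; the calibration is good to about 2 mm. A picture is of the moment at which its call begins. There is no depth.
- ctrl.sign_off(): hands the job in; it is judged then, once.
The state is a dict: "time": time; "qpos": joint angles; "dq": joint speeds; "joint_efforts": joint torques, N m; "eef_pos": TCP position; "tcp_rot": TCP orientation; "contact_force": force on the tool from outside, world axes, zero at the start; "wrist_torque": the same for the moment, N m; "opening": opening from 0.0 (shut) to 1.0 (fully open); "finger_force": force on a finger pad.
Only numpy, scipy, OpenCV 4.12 (cv2) and the standard library are available. Lean on these libraries where they do the work, as an engineer would, in place of code of your own. Each camera call takes 0.05 s, during which the arm holds its last target. There are 200 camera calls.

### The job

Pack the grey caddy for the next sampling round: lay the scoop in the wide trough and the pocket thermometer in the narrower trough beside it, both flat, and stand the large and the small sample jar upright, each in the cup made for its size. The spatula, the brown reagent bottle and the jar being weighed on the scale do not belong to the kit: leave them where they are, and tip no jar or bottle over.

Things in the scene. Friction and masses are not known exactly. Their poses are not given: they have to be found in the camera images.
- caddy: Grey caddy, fixed, 236 (x) x 224 (y) x 20 mm, black grips at both x ends. Origin: centre of underside. Floor 5 mm. Troughs along x, 230 mm long: wide 64 mm, centre y=-77; narrow 50 mm, centre y=-17; their 18 mm high ribs stand only beyond x=+-58: finger room between, -y wall 9 mm there; dark liners on trough floors. Cups, rim 24 mm high, 3 mm wall: inside dia. 77 at x=-56, y=63; 60 at x=60, y=63.
- scoop: Pressed steel scoop, 40 x 191 x 26 mm, 60 g, lying. Origin: centre of its outline, at the underside; z up, long axis y. Bowl (40 wide, solid) from y=-95 to -5 mm; handle, 10 mm wide, from y=-5 to +95. At y=+15 the handle bar is 9 to 22 mm above the surface; from there it slopes down to the surface at its end.
- thermometer: Pocket thermometer lying on the worktop, 27 x 189 x 19 mm, 60 g: a flat blue body 27 mm wide, 18 mm high, from y = +4 to +94 mm, and a thin steel probe to y = -94 mm. Origin: centre of its outline, at the underside; z up, long axis y. Grasp it by the body (weight centred at y = +49 mm).
- large_jar: The large sample jar: white, screw cap (black), 60 mm diameter, 90 mm high, cap 50 mm diameter over the top 16 mm, about 120 g. Origin: centre of its underside; z up.
- small_jar: The small sample jar: white, screw cap (pale grey), 44 mm diameter, 60 mm high, cap 39 mm diameter over the top 16 mm, about 100 g. Origin: centre of its underside; z up.
- reagent_bottle: Reagent bottle, brown, 62 mm diameter, 114 mm high, screw cap: taller than the jars and not part of the kit. It stands in the row with the two jars behind the scale. Origin: centre of its underside; z up.
- weighed_jar: Sample jar of the middle size, 52 mm diameter, 76 mm high, that stands on the round pan of the bench scale in the middle of the worktop (pan 52 mm above the worktop): still being weighed, not part of the kit. Origin: centre of its underside; z up.
- spatula: Double-ended steel spatula, 20 x 195 x 8 mm, lying between scoop and thermometer: thin and flat, without the scoop's bowl, not part of the kit. Origin: centre of its outline, at the underside; long axis y.
Not all that is in view belongs to the job. What is shaped like the small_jar but green or purple is not meant.

How it is judged:
By the outcome, as a careful person would: the job done as asked, in the order asked, and still so for the second after the job is handed in, with the robot touching nothing.
It also fails if it takes over 117 s, if anything falls off the work surface, if the arm or the gripper's body presses on something with over 40 N, if the wrist force passes 120 N, or if a joint passes its speed limit or range.

## Working session

There is one attempt and no reset: what is moved stays moved. The work goes in short steps, Python scripts to look and compute and a tool call to move; the robot and the scene stay as the last step left them, time stands still between calls to the robot, and variables do not carry over. Pictures are saved under pics/ and viewed, at most 14 in all, crops included, and the job is handed in when it is done.

Besides the shell and the picture viewer there is one more tool, called after ">>>" as name(argument=value, ...), one argument or row to a line, values as JSON. jog_arm: Moves the arm, as the interface text tells. Its arguments: {"type":"object","properties":{"deltas":{"type":"string"},"gripper":{"type":"number"},"squeeze":{"type":"number"}},"required":["deltas"]}

```bash
mkdir -p pics
cat > h.py <<'E'
import numpy as np, cv2, json, pickle
from plant import get_state, cams, ctrl
def shot(name, fn):
    c=cams.read_camera(name); cv2.imwrite(f'pics/{fn}.png',c['color']); pickle.dump(c,open(f'pics/{fn}.pkl','wb')); return c
def load(fn): return pickle.load(open(f'pics/{fn}.pkl','rb'))
def cam(c):
    R=cv2.Rodrigues(np.array(c['rvec'],float))[0]; t=np.array(c['tvec'],float).ravel()
    f=c['color'].shape[0]/2/np.tan(np.radians(c['vfov'])/2)
    return R,t,f
def ray(c,u,v):
    R,t,f=cam(c); d=R.T@np.array([(u-c['cx'])/f,(v-c['cy'])/f,1]); return -R.T@t,d/np.linalg.norm(d)
def onz(c,u,v,z):
    o,d=ray(c,u,v); return o+d*(z-o[2])/d[2]
def tri(c1,p1,c2,p2):
    A=np.zeros((3,3));b=np.zeros(3);L=[ray(c1,*p1),ray(c2,*p2)]
    for o,d in L:
        P=np.eye(3)-np.outer(d,d);A+=P;b+=P@o
    x=np.linalg.solve(A,b); return x,[np.linalg.norm((np.eye(3)-np.outer(d,d))@(x-o)) for o,d in L]
def proj(c,p):
    R,t,f=cam(c); q=R@np.array(p)+t; return q[0]/q[2]*f+c['cx'],q[1]/q[2]*f+c['cy']
E
python3 - <<'E'
from h import *
np.set_printoptions(precision=3,suppress=True)
for n in ['scene','top','wrist']:
    c=shot(n,n+'0'); print(n,c['vfov'],c['cx'],c['cy'],ray(c,256,192))
s=get_state(); print(s)
a=[cv2.imread(f'pics/{n}0.png') for n in ['scene','top']]
E
```

```text
scene 42.17207105613892 256.74122019777 196.7459410316693 (array([0.214, 0.669, 1.131]), array([ 0.294, -0.544, -0.786]))
top 53.76599686784936 258.6881228035649 195.77298888178808 (array([ 0.529, -0.029,  0.976]), array([ 0.084, -0.026, -0.996]))
wrist 58.80629023254169 253.82758524625575 185.60332984282138 (array([ 0.296, -0.612,  0.373]), array([-0.318, -0.113, -0.941]))
{'time': 0.15, 'qpos': array([-1.393,  0.287,  1.578, -0.   ,  1.279, -0.15 ]), 'dq': array([-0.001, -0.003, -0.003,  0.   ,  0.002,  0.001]), 'joint_efforts': array([  0.003, -40.66 , -29.314,   0.   ,   0.004,   0.   ]), 'eef_pos': array([ 0.217, -0.639,  0.226]), 'tcp_rot': array([ 0.987,  0.163, -0.   , -0.001]), 'contact_force': array([-0.041,  0.078,  0.037]), 'wrist_torque': array([ 0.015,  0.025, -0.014]), 'finger_force': 0.0, 'opening': 0.9990694251350586}
```

Run:
```python
import cv2
for n in ['scene0','top0']: cv2.imwrite(f'pics/{n}b.png',cv2.resize(cv2.imread(f'pics/{n}.png'),(800,600),interpolation=cv2.INTER_CUBIC))
```

```text
(no output)
```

View pics/top0b.png

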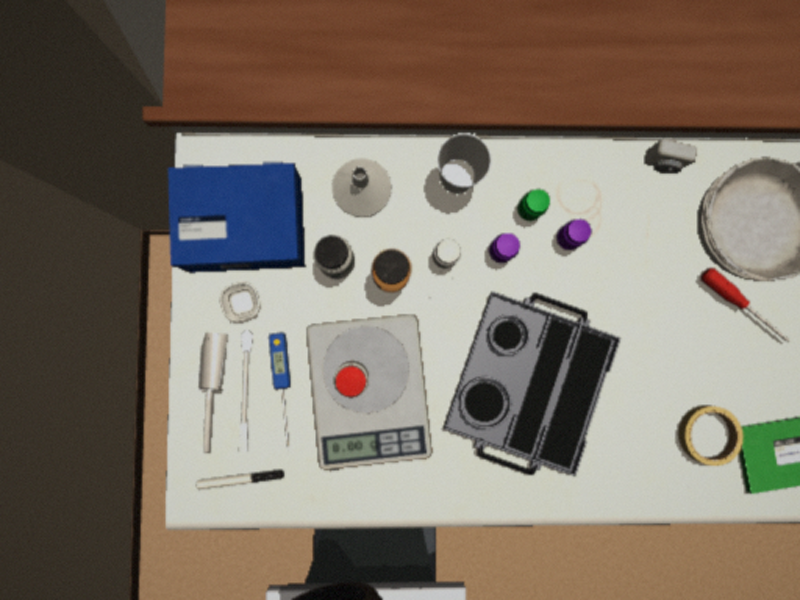

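View pics/scene0b.png

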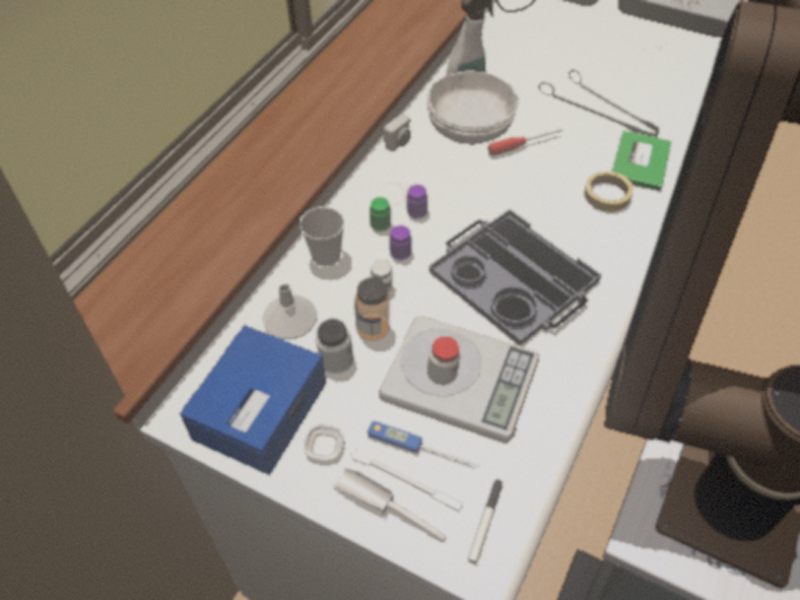

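```bash
cat >> h.py <<'E'
def crop(fn,x0,y0,x1,y1,s):
    im=cv2.imread(f'pics/{fn}.png')[y0:y1,x0:x1]; im=cv2.resize(im,None,fx=s,fy=s,interpolation=cv2.INTER_CUBIC)
    for x in range(-(-x0//10)*10,x1,10):
        X=int((x-x0+.5)*s); cv2.line(im,(X,0),(X,im.shape[0]),(0,255,255) if x%50==0 else (255,200,0),1); cv2.putText(im,str(x),(X+1,9),0,.33,(0,0,255),1)
    for y in range(-(-y0//10)*10,y1,10):
        Y=int((y-y0+.5)*s); cv2.line(im,(0,Y),(im.shape[1],Y),(0,255,255) if y%50==0 else (255,200,0),1); cv2.putText(im,str(y),(1,Y-1),0,.33,(0,0,255),1)
    return im
def side(fn,*ims):
    h=max(i.shape[0] for i in ims); im=np.hstack([cv2.copyMakeBorder(i,0,h-i.shape[0],0,4,cv2.BORDER_CONSTANT) for i in ims]); print(im.shape); cv2.imwrite(f'pics/{fn}.png',im)
E
python3 - <<'E'
from h import *
side('k1',crop('top0',122,205,192,297,5.2),crop('scene0',208,262,310,352,4.2))
side('k2',crop('top0',195,142,300,197,4),crop('scene0',198,160,258,245,6))
side('k3',crop('top0',278,182,402,308,3.2),crop('scene0',270,130,390,222,3.2))
E
```

```text
(478, 800, 3)
(510, 788, 3)
(403, 789, 3)
```

View pics/k1.png

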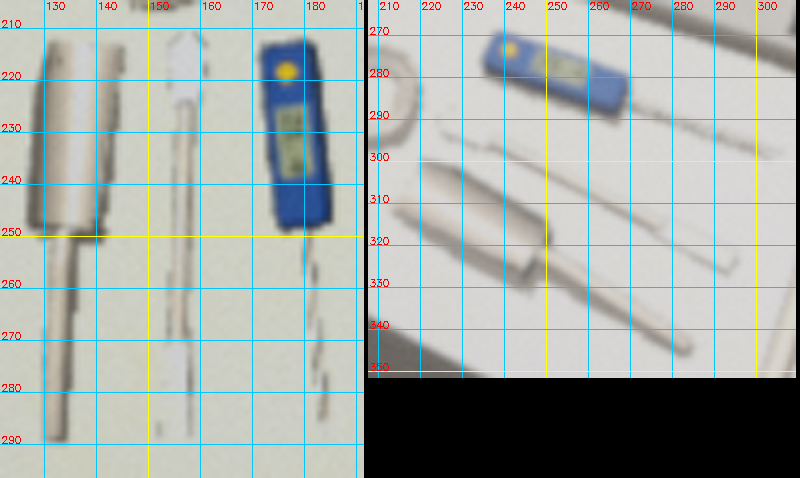

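View pics/k2.png

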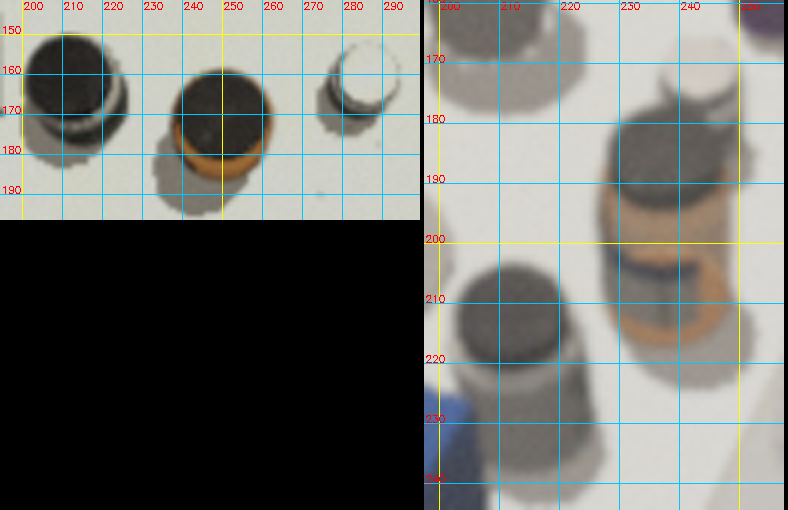

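View pics/k3.png

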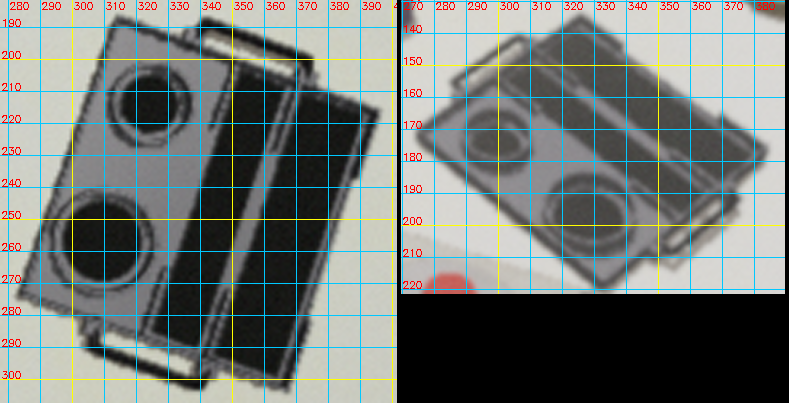

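Run:
```python
from h import *
from scipy.optimize import least_squares
np.set_printoptions(precision=4,suppress=True)
T=load('top0');S=load('scene0')
P=dict(scoop_end=((131.8,289),(282.5,345)),scoop_tip=((137,213),(216,306)),scoop_neck=((134,249),(249.5,324)),
 t1=((172,213),(238,269.5)),t2=((181,212),(233.5,279)),t3=((185,247),(266,290)),t4=((175,248.5),(269,281)),probe=((182.3,285),(304,299)),
 large=((211,160.5),(212.3,212)),small=((286,160),(242,171)),bottle=((250,170),(238,186)),
 cupL=((309,256),(326,196)),cupS=((325,213.5),(296.5,171)))
for k,(a,b) in P.items():
    x,e=tri(T,a,S,b); print(k,x,'%.4f'%max(e))
for s in ('t1','t2'): pass
obj=np.array([[118,112,20],[118,-112,20],[-118,-112,20],[-118,112,20],[-56,63,24],[60,63,24]])/1e3
tp=[(315,188),(396,216),(367,303),(283,273),(309,256),(325,213.5)]
sp=[(272,172),(324.5,135),(382,177),(330,220),(326,196),(296.5,171)]
def W(p,o=obj):
    c,s=np.cos(p[3]),np.sin(p[3]); return o@np.array([[c,s,0],[-s,c,0],[0,0,1]])+p[:3]
def res(p): return np.concatenate([np.subtract(proj(C,w),q) for C,Q in((T,tp),(S,sp)) for w,q in zip(W(p),Q)])
r=least_squares(res,[.5,-.2,0,-.3]); print(r.x,np.degrees(r.x[3])); print(r.fun.reshape(-1,2))
```

```text
scoop_end [0.3681 0.2582 0.0004] 0.0013
scoop_tip [0.5567 0.2477 0.0034] 0.0008
scoop_neck [0.4639 0.2518 0.0048] 0.0032
t1 [0.552  0.1513 0.037 ] 0.0048
t2 [ 0.5636  0.1447 -0.0352] 0.0027
t3 [ 0.4724  0.1333 -0.0342] 0.0037
t4 [0.4671 0.1435 0.0369] 0.0029
probe [0.3748 0.1307 0.0027] 0.0017
large [0.6781 0.0538 0.0811] 0.0019
small [ 0.6874 -0.127   0.0524] 0.0008
bottle [ 0.6524 -0.0387  0.1019] 0.0021
cupL [ 0.4489 -0.1883  0.009 ] 0.0012
cupS [ 0.5584 -0.228   0.0179] 0.0033
[ 0.4787 -0.2692 -0.0158 -0.3543] -20.29742017120303
[[-0.8784 -2.4529]
 [-0.9608 -0.5155]
 [-1.2704 -0.3827]
 [ 0.1711 -0.8077]
 [ 0.6631 -0.1366]
 [-0.2478 -0.4361]
 [ 0.7993 -1.0805]
 [ 0.1845 -0.1913]
 [ 1.1921  0.3645]
 [ 1.0852 -0.8801]
 [ 1.016  -0.3396]
 [ 1.8212  1.6555]]
```

>>> jog_arm(
  deltas="0.55 0.95 0.2 0 0 -0.35;0.55 0.95 0.2 0 0 -0.35;0.55 0.95 0.2 0 0 -0.35;0.55 0.95 0.2 0 0 -0.35;0.55 0.95 0.2 0 0 -0.35;0.55 0.95 0.2 0 0 -0.35;0.55 0.95 0.2 0 0 -0.35;0.55 0.95 0.2 0 0 -0.35;0.55 0.95 0.2 0 0 -0.35;0.55 0.95 0.2 0 0 -0.35;0.55 0.95 0.2 0 0 -0.35;0.55 0.95 0.2 0 0 -0.35;0.55 0.95 0.2 0 0 -0.35;0.55 0.95 0.2 0 0 -0.35;0.55 0.95 0.2 0 0 -0.35;0.55 0.95 0.2 0 0 -0.35;0.55 0.95 0.2 0 0 -0.35;0.55 0.95 0.2 0 0 -0.35;0.55 0.95 0.2 0 0 -0.35;0 0 0 0 0 0",
)

```text
time: 2.65
eef_pos: [0.4267, -0.2772, 0.3032]
tcp_rot: [0.986, -0.167, 0.0, 0.0]
contact_force: [-0.4, 0.0, 0.4]
opening: 0.996
finger_force: 0.0
```

Run:
```python
from h import *
np.set_printoptions(precision=4,suppress=True)
s=get_state(); print(s['time'],s['eef_pos'],s['tcp_rot'],s['qpos'])
c=shot('wrist','w1'); print(ray(c,256,192))
print([proj(c,p) for p in ([.449,-.188,.024],[.558,-.228,.024],[.48,-.27,0])])
```

```text
2.65 [ 0.4267 -0.2772  0.3032] [ 0.986  -0.1666  0.0001  0.0001] [-0.7756 -0.1381  1.8881 -0.0001  1.3912  1.1299]
(array([ 0.5055, -0.3046,  0.4501]), array([-0.3211,  0.1054, -0.9411]))
[(np.float64(181.87616588257845), np.float64(146.61327754478447)), (np.float64(176.755063804772), np.float64(48.30625134580956)), (np.float64(234.97577103059538), np.float64(99.57697575672044))]
```

Run:
```python
from h import *
side('k4',crop('w1',100,0,384,230,2.6))
```

```text
(598, 742, 3)
```

View pics/k4.png

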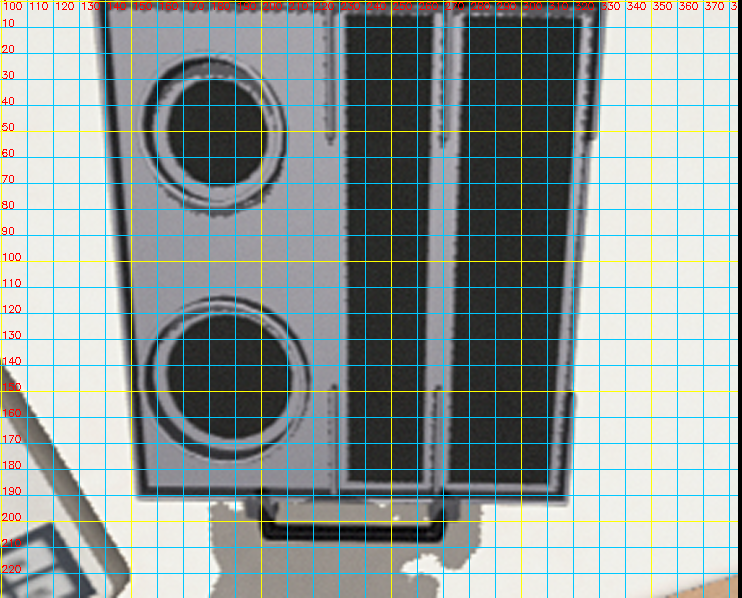

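Run:
```python
from h import *
from scipy.optimize import least_squares
np.set_printoptions(precision=4,suppress=True)
C=load('w1');T=load('top0');S=load('scene0')
o1=np.array([[-56,63,24],[60,63,24],[-115,-45,5],[-115,-109,5],[115,-45,5],[115,-109,5],[-115,8,5],[-115,-42,5],[115,8,5],[115,-42,5],[-118,112,20],[-118,-112,20]])/1e3
p1=[(186.5,144.3),(181.7,50.2),(270.5,186),(312.5,186),(277,5),(325,5),(233,184.5),(263.5,186),(233,5),(268,5),(153,187),(317,188)]
o2=np.array([[118,112,20],[118,-112,20],[-118,-112,20],[-118,112,20],[-56,63,24],[60,63,24]])/1e3
tp=[(315,188),(396,216),(367,303),(283,273),(309,256),(325,213.5)]
sp=[(272,172),(324.5,135),(382,177),(330,220),(326,196),(296.5,171)]
def W(p,o):
    c,s=np.cos(p[3]),np.sin(p[3]); return o@np.array([[c,s,0],[-s,c,0],[0,0,1]])+p[:3]
def fit(L):
    f=lambda p:np.concatenate([np.subtract(proj(c,w),q) for c,o,Q in L for w,q in zip(W(p,o),Q)])
    for z in (0,1):
        r=least_squares((lambda p:f(p)) if z else (lambda p:f([p[0],p[1],0,p[3]])),[.48,-.27,0,-.35],loss='soft_l1'); print(r.x, np.sqrt(np.mean(r.fun**2)))
    return r
r=fit([(C,o1,p1)]);print(r.fun.reshape(-1,2))
fit([(T,o2,tp)]);fit([(S,o2,sp)])
# two-view height of rims
for a,b,c in (((186.5,144.3),(309,256),(326,196)),((181.7,50.2),(325,213.5),(296.5,171))):
    print(tri(C,a,T,b),tri(C,a,S,c))
def on(k,z): return [onz(c,u,v,z) for c,(u,v) in k]
for n,z,a,b in (('se',.003,(131.8,289),(282.5,345)),('L',.09,(211,160.5),(212.3,212)),('s',.06,(286,160),(242,171)),('probe',.01,(182.3,285),(304,299)),
 ('t1',.018,(172,213),(233.5,279)),('t2',.018,(181,212),(238,269.5)),('t3',.018,(185,247),(269,281)),('t4',.018,(175,248.5),(266,290))):
    print(n,onz(T,*a,z)[:2],onz(S,*b,z)[:2],tri(T,a,S,b)[0])
```

```text
[ 0.4771 -0.2712  0.0001 -0.3614] 3.1880525559511277
[ 0.4767 -0.2695 -0.015  -0.3541] 1.8417136480132026
[[ 0.6592  1.234 ]
 [ 1.2357  0.5667]
 [-3.1644 -1.0598]
 [-0.2922 -0.2583]
 [-3.6781 -0.4487]
 [ 1.2071  0.6584]
 [-2.8762 -0.2244]
 [ 1.7305 -1.0974]
 [-3.5459 -1.367 ]
 [ 2.8405 -0.5006]
 [ 1.2005  1.4224]
 [-1.0374  3.2965]]
[ 0.478  -0.2667  0.     -0.355 ] 0.986735041484473
[ 0.4772 -0.2698 -0.0133 -0.3538] 0.7450104419825264
[ 0.4774 -0.2547 -0.0612 -0.3556] 0.7810007214797069
[ 0.4804 -0.265  -0.0132 -0.3546] 0.7179716472297202
(array([ 0.4473, -0.1896,  0.0043]), [np.float64(5.559026997842907e-05), np.float64(5.5590269978307385e-05)]) (array([ 0.449 , -0.1898,  0.0068]), [np.float64(0.0015005788177936323), np.float64(0.0015005788177937314)])
(array([ 0.5556, -0.2307,  0.0124]), [np.float64(2.0865028098952413e-05), np.float64(2.086502809886171e-05)]) (array([ 0.5589, -0.2301,  0.0138]), [np.float64(0.0036012451643267006), np.float64(0.0036012451643266472)])
se [0.3674 0.2569] [0.3689 0.2596] [0.3681 0.2582 0.0004]
L [0.6783 0.0537] [0.6723 0.0585] [0.6781 0.0538 0.0811]
s [ 0.6853 -0.1265] [ 0.6848 -0.1211] [ 0.6874 -0.127   0.0524]
probe [0.3775 0.1302] [0.3722 0.1334] [0.3748 0.1307 0.0027]
t1 [0.557  0.1569] [0.5501 0.1696] [ 0.5569  0.1606 -0.0025]
t2 [0.5595 0.1345] [0.5533 0.1407] [0.5583 0.1358 0.0065]
t3 [0.4722 0.1234] [0.4688 0.1332] [0.4717 0.1259 0.0033]
t4 [0.4686 0.1481] [0.4641 0.1587] [0.4676 0.1512 0.0017]
```

>>> jog_arm(
  deltas="0.1 1 0 0 0 0.14;0.1 1 0 0 0 0.14;0.1 1 0 0 0 0.14;0.1 1 0 0 0 0.14;0.1 1 0 0 0 0.14;0.1 1 0 0 0 0.14;0.1 1 0 0 0 0.14;0.1 1 0 0 0 0.14;0.1 1 0 0 0 0.14;0.1 1 0 0 0 0.14;0.1 1 0 0 0 0.14;0.1 1 0 0 0 0.14;0.1 1 0 0 0 0.14;0.1 1 0 0 0 0.14;0.1 1 0 0 0 0.14;0.1 1 0 0 0 0.14;0.1 1 0 0 0 0.14;0.1 1 0 0 0 0.14;0.1 1 0 0 0 0.14;0 0 0 0 0 0.14",
)

```text
time: 5.2
eef_pos: [0.4639, 0.1035, 0.3032]
tcp_rot: [1.0, -0.027, 0.0, 0.0]
contact_force: [0.2, -0.2, 0.7]
opening: 1.001
finger_force: 0.0
```

```bash
python3 -c "
from h import *
shot('wrist','w2')"
```

>>> jog_arm(
  deltas="0 1 0 0 0 0;0 1 0 0 0 0;0 1 0 0 0 0;0 1 0 0 0 0;0 1 0 0 0 0;0 1 0 0 0 0;0 0 0 0 0 0",
)

```text
time: 6.12
eef_pos: [0.4642, 0.2221, 0.3031]
tcp_rot: [1.0, -0.028, -0.0, 0.0]
contact_force: [-0.0, -0.1, 0.2]
opening: 1.0
finger_force: 0.0
```

Run:
```python
from h import *
np.set_printoptions(precision=4,suppress=True)
s=get_state(); print(s['time'],s['eef_pos'],s['tcp_rot'],s['qpos'])
b=shot('wrist','w3');a=load('w2')
sf=cv2.SIFT_create(contrastThreshold=.02)
k1,d1=sf.detectAndCompute(a['color'],None);k2,d2=sf.detectAndCompute(b['color'],None)
m=[x for x,y in cv2.BFMatcher().knnMatch(d1,d2,k=2) if x.distance<.75*y.distance]
for x in m:
    p,e=tri(a,k1[x.queryIdx].pt,b,k2[x.trainIdx].pt)
    if e[0]<.003: print(np.round(k2[x.trainIdx].pt),p,'%.4f'%e[0])
side('k5',crop('w3',0,60,300,384,1.35),crop('w2',170,60,460,384,1.35))
print([np.round(proj(b,p)) for p in ([.37,.258,0],[.556,.248,0],[.56,.14,0],[.37,.13,0])])
```

```text
6.125 [0.4642 0.2221 0.3031] [ 0.9996 -0.0279 -0.0001  0.0002] [ 0.2492 -0.1239  1.8757 -0.0004  1.39    1.8759]
[388. 331.] [0.4706 0.1806 0.3654] 0.0007
[ 10. 328.] [ 13.9898 -14.8002  16.6365] 0.0026
[219.  65.] [0.5564 0.2591 0.0069] 0.0002
[222.  67.] [0.553  0.2554 0.0095] 0.0003
[223. 136.] [0.4725 0.2598 0.0257] 0.0007
[233. 128.] [0.476  0.2485 0.0019] 0.0010
[223. 278.] [ 0.0747  0.3198 -0.2619] 0.0000
[270.  88.] [0.5261 0.1983 0.0052] 0.0005
[278.  39.] [ 0.5826  0.1857 -0.0018] 0.0007
[223. 278.] [-0.3119  0.4038 -0.8448] 0.0003
[312.  73.] [0.541  0.1443 0.0007] 0.0005
[329. 127.] [0.4837 0.1391 0.0777] 0.0007
[311. 128.] [0.4716 0.1469 0.0066] 0.0007
[316.  97.] [0.5125 0.1421 0.0186] 0.0000
[318.  94.] [0.5157 0.1401 0.0179] 0.0002
[322.  85.] [0.5258 0.1358 0.0187] 0.0000
[322.  77.] [0.5352 0.134  0.0119] 0.0005
[321. 111.] [0.4952 0.1362 0.0175] 0.0000
[323. 105.] [0.5019 0.1331 0.017 ] 0.0001
[387. 196.] [0.3855 0.0557 0.0411] 0.0001
[391. 199.] [0.3814 0.0497 0.0414] 0.0000
[392. 204.] [0.3747 0.0489 0.0414] 0.0002
[394. 201.] [0.378  0.0461 0.0403] 0.0002
[396. 
[... 1804 characters left out ...]
523  0.0415] 0.0001
[472. 203.] [ 0.37   -0.0539  0.0424] 0.0000
[478. 180.] [ 0.401  -0.0568  0.0413] 0.0000
[477. 186.] [ 0.3921 -0.0578  0.0405] 0.0000
[477. 193.] [ 0.3834 -0.0581  0.0422] 0.0000
[476. 199.] [ 0.3746 -0.0595  0.0408] 0.0000
[484. 182.] [ 0.3971 -0.0656  0.0404] 0.0000
[484. 195.] [ 0.3799 -0.0674  0.0418] 0.0001
[108. 282.] [0.6296 0.1515 0.5702] 0.0026
[493. 181.] [ 0.399  -0.0759  0.0416] 0.0000
[492. 194.] [ 0.381  -0.078   0.0419] 0.0001
[500. 188.] [ 0.3891 -0.0873  0.0411] 0.0003
[500. 198.] [ 0.3748 -0.0891  0.0412] 0.0001
[499. 334.] [12.6097 10.8274 13.0882] 0.0029
(437, 805, 3)
[array([232., 204.]), array([229.,  65.]), array([316.,  56.]), array([323., 199.])]
```

View k5.

Run:
```python
from h import *
side('k5',crop('w3',200,45,350,225,3.3))
```

```text
(594, 499, 3)
```

View pics/k5.png

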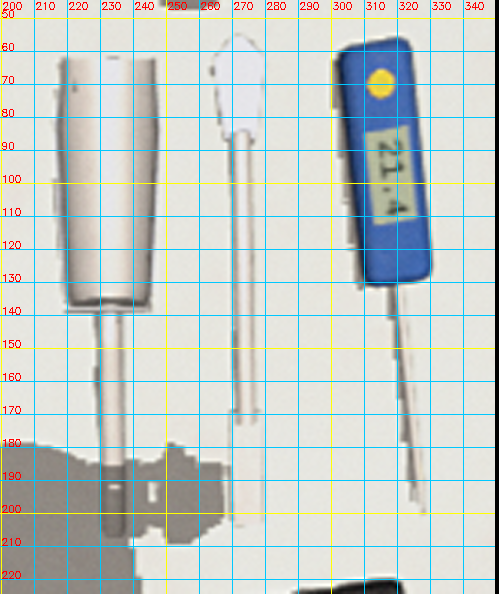

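Run:
```python
from h import *
np.set_printoptions(precision=4,suppress=True)
b=load('w3')
for n,u,v,z in (('tipL',218.5,62,.02),('tipR',247,62,.02),('tipR0',247,62,.0),('neckL',221,137.5,.022),('neckR',246,137,.022),('hand',234,145,.022),('hend',234,207,.005),
 ('t1',301,59,.018),('t2',321,56,.018),('t3',329.5,127,.018),('t4',309.5,130.5,.018),('probe',327,200,.009)): print(n,z,onz(b,u,v,z))
s=get_state();print(s['eef_pos'])
```

```text
tipL 0.02 [0.5591 0.2585 0.02  ]
tipR 0.02 [0.5572 0.2247 0.02  ]
tipR0 0.0 [0.5576 0.2251 0.    ]
neckL 0.022 [0.4693 0.2632 0.022 ]
neckR 0.022 [0.4682 0.2316 0.022 ]
hand 0.022 [0.4588 0.2475 0.022 ]
hend 0.005 [0.3669 0.2553 0.005 ]
t1 0.018 [0.557  0.1605 0.018 ]
t2 0.018 [0.5589 0.1367 0.018 ]
t3 0.018 [0.4742 0.1254 0.018 ]
t4 0.018 [0.4712 0.1507 0.018 ]
probe 0.009 [0.3717 0.1255 0.009 ]
[0.4642 0.2216 0.303 ]
```

>>> jog_arm(
  deltas="0.2 0.18 -0.5 0 0 -0.08;0.2 0.18 -1 0 0 -0.08;0.2 0.18 -1 0 0 0;0.2 0.18 -1 0 0 0;0.2 0.18 -1 0 0 0;0.2 0.18 -1 0 0 0;0.2 0.16 -1 0 0 0;0 0 -1 0 0 0;0 0 -1 0 0 0;0 0 -1 0 0 0;0 0 -1 0 0 0;0 0 -1 0 0 0;0 0 -0.6 0 0 0;0 0 0 0 0 0",
  gripper=0.6,
  squeeze=50,
)

```text
time: 7.92
eef_pos: [0.4917, 0.2463, 0.0599]
tcp_rot: [0.999, -0.037, -0.001, 0.0]
contact_force: [-0.6, 0.4, 0.4]
opening: 0.599
finger_force: 0.0
```

Run:
```python
from h import *
b=shot('wrist','w4')
s=get_state();print(s['eef_pos'],s['tcp_rot'])
print([np.round(proj(b,p)) for p in ([.492,.2463,0.02],[.492,.2663,0.02],[.492,.2263,0.02])])
side('k6',crop('w4',120,130,400,384,2.2))
```

```text
[0.49236202 0.24661873 0.06087333] [ 9.99326093e-01 -3.67056326e-02 -2.22903413e-04  8.18777012e-05]
[array([253., 217.]), array([220., 219.]), array([287., 215.])]
(559, 620, 3)
```

View pics/k6.png

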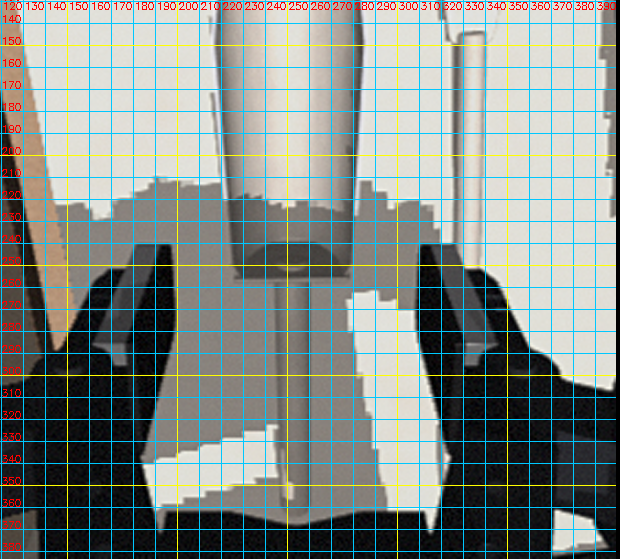

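>>> jog_arm(
  deltas="0 0 -0.7 0 0 0;0 0 -0.7 0 0 0;0 0 -0.5 0 0 0;0 0 0 0 0 0",
)

```text
time: 8.48
eef_pos: [0.4913, 0.2465, 0.0217]
tcp_rot: [0.999, -0.037, -0.001, 0.0]
contact_force: [-0.4, 0.6, -0.2]
opening: 0.602
finger_force: 0.0
```

>>> jog_arm(
  deltas="0 0 0 0 0 0;0 0 0 0 0 0;0 0 0 0 0 0;0 0 0 0 0 0;0 0 0 0 0 0;0 0 0 0 0 0",
  gripper=0.2,
  squeeze=50,
)

```text
time: 9.22
eef_pos: [0.4923, 0.2468, 0.0231]
tcp_rot: [0.999, -0.037, 0.0, -0.0]
contact_force: [-0.4, -0.5, 0.1]
opening: 0.201
finger_force: 0.0
```

Run:
```python
from h import *
b=shot('wrist','w5'); s=get_state();print(s['eef_pos'],s['opening'],s['finger_force'])
side('k7',crop('w5',80,60,430,384,1.7))
```

```text
[0.49234926 0.24676475 0.02313993] 0.19760797852365664 0.0
(551, 599, 3)
```

View pics/k7.png

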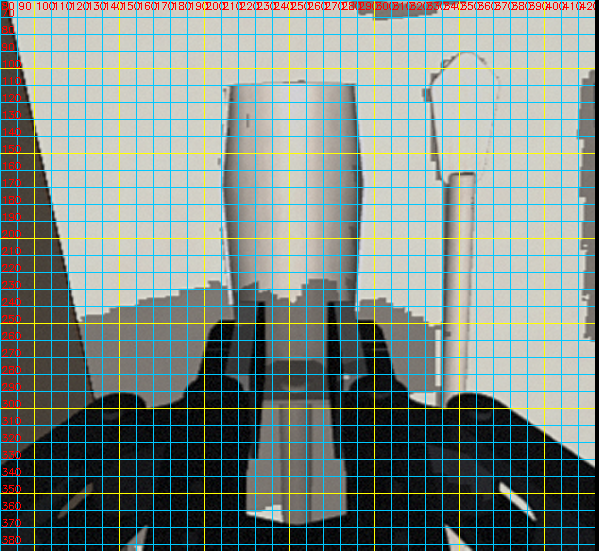

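Run:
```python
from h import *
np.set_printoptions(precision=1,suppress=True)
b=load('w5');s=get_state();p=s['eef_pos']
for z in (.008,.02): print('scoop',z,[np.array(proj(b,q)) for q in ((.558,.2585,z),(.557,.2247,z),(.469,.2632,z),(.469,.2316,z),(.4635,.248,z))])
for dx in (-.011,0,.011):
  for dz in (-.019,-.01,0,.01): print(dx,dz,[np.array(proj(b,p+np.array([dx,y,dz]))) for y in (.0085,-.0085)])
```

```text
scoop 0.008 [array([218. , 112.7]), array([290.3, 109.4]), array([226.9, 276.7]), array([284.1, 273.1]), array([255.1, 283.5])]
scoop 0.02 [array([215.3, 115.9]), array([293.1, 112.4]), array([225.1, 290. ]), array([286.1, 286.2]), array([255.2, 297.1])]
-0.011 -0.019 [array([239.5, 252.5]), array([270.4, 250.5])]
-0.011 -0.01 [array([238.9, 261.2]), array([271.2, 259.1])]
-0.011 0 [array([238. , 271.8]), array([272.1, 269.6])]
-0.011 0.01 [array([237.1, 283.8]), array([273.2, 281.5])]
0 -0.019 [array([237.8, 234.5]), array([269.2, 232.4])]
0 -0.01 [array([237. , 242.5]), array([269.9, 240.3])]
0 0 [array([236. , 252.3]), array([270.8, 250.1])]
0 0.01 [array([234.9, 263.3]), array([271.9, 261. ])]
0.011 -0.019 [array([235.9, 215.9]), array([268. , 213.7])]
0.011 -0.01 [array([235. , 223.1]), array([268.7, 220.8])]
0.011 0 [array([233.9, 232. ]), array([269.5, 229.6])]
0.011 0.01 [array([232.7, 242. ]), array([270.5, 239.5])]
```

Run:
```python
from h import *
np.set_printoptions(precision=1,suppress=True)
b=load('w4');p=np.array([.4924,.2466,.0609])
for dx in (-.011,0,.011):
  for dz in (-.019,-.01,0,.01): print(dx,dz,[np.array(proj(b,p+np.array([dx,y,dz]))) for y in (.0255,-.0255)])
# bowl edge heights by two views w3-w4: print epipolar-ish
a=load('w3'); c=load('w5')
print(get_state()['joint_efforts'])
side('k8',crop('w5',195,195,315,300,5))
```

```text
-0.011 -0.019 [array([207.9, 254.2]), array([301. , 248.1])]
-0.011 -0.01 [array([205.7, 263.1]), array([303.3, 256.7])]
-0.011 0 [array([203.1, 273.9]), array([306.1, 267.3])]
-0.011 0.01 [array([200. , 286.1]), array([309.3, 279.1])]
0 -0.019 [array([205.5, 236.3]), array([300.4, 229.9])]
0 -0.01 [array([203.2, 244.4]), array([302.7, 237.7])]
0 0 [array([200.3, 254.4]), array([305.6, 247.4])]
0 0.01 [array([197. , 265.7]), array([308.7, 258.4])]
0.011 -0.019 [array([203. , 217.6]), array([299.8, 210.9])]
0.011 -0.01 [array([200.5, 224.9]), array([302.1, 218. ])]
0.011 0 [array([197.4, 234. ]), array([305. , 226.8])]
0.011 0.01 [array([193.9, 244.3]), array([308.2, 236.6])]
[  0.  -33.7 -22.7   0.   -0.    0. ]
(525, 604, 3)
```

View pics/k8.png

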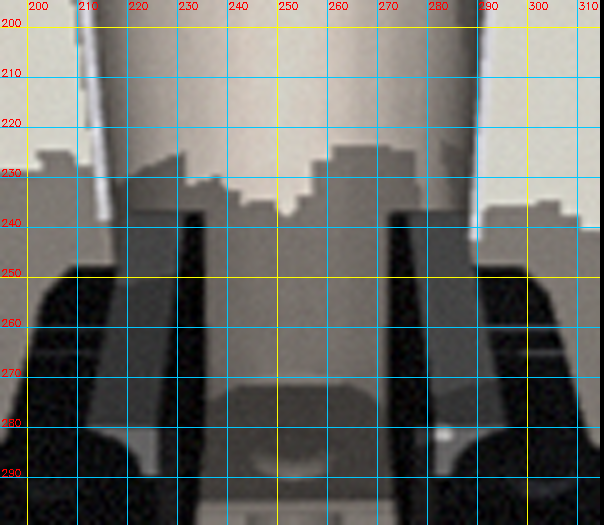

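>>> jog_arm(
  deltas="0 0 0 0 0 0;0 0 0 0 0 0;0 0 0 0 0 0;0 0 0 0 0 0;0 0 -0.1 0 0 0;0 0 0 0 0 0",
  gripper=0.6,
)

```text
time: 10.02
eef_pos: [0.4921, 0.2467, 0.0209]
tcp_rot: [0.999, -0.037, -0.0, 0.0]
contact_force: [-0.1, -0.6, -0.3]
opening: 0.602
finger_force: 0.0
```

>>> jog_arm(
  deltas="0 0 -0.1 0 0 0;0 0 0 0 0 0",
)

```text
time: 10.28
eef_pos: [0.4922, 0.2467, 0.0189]
tcp_rot: [0.999, -0.037, -0.0, 0.0]
contact_force: [-0.9, -0.7, -0.1]
opening: 0.596
finger_force: 0.0
```

>>> jog_arm(
  deltas="0 0 -0.1 0 0 0;0 0 0 0 0 0",
)

```text
time: 10.52
eef_pos: [0.4922, 0.2467, 0.0169]
tcp_rot: [0.999, -0.037, -0.0, 0.0]
contact_force: [0.2, -0.0, -0.4]
opening: 0.602
finger_force: 0.0
```

>>> jog_arm(
  deltas="0 0 -0.1 0 0 0;0 0 0 0 0 0",
)

```text
time: 10.78
eef_pos: [0.4922, 0.2467, 0.0149]
tcp_rot: [0.999, -0.037, -0.0, 0.0]
contact_force: [-0.7, -0.8, -0.2]
opening: 0.604
finger_force: 0.0
```

>>> jog_arm(
  deltas="0 0 0 0 0 0;0 0 0 0 0 0;0 0 0 0 0 0;0 0 0 0 0 0",
  gripper=0.3,
)

```text
time: 11.28
eef_pos: [0.4926, 0.2468, 0.0155]
tcp_rot: [0.999, -0.037, 0.0, -0.0]
contact_force: [0.1, -1.0, 2.4]
opening: 0.391
finger_force: 49.7
```

>>> jog_arm(
  deltas="0 0 0.5 0 0 0;0 0 1 0 0 0;0 0 1 0 0 0;0 0 1 0 0 0;0 0 1 0 0 0;0 0 1 0 0 0;0 -1 1 0 0 0;0 -1 1 0 0 0;0 -1 1 0 0 0;0 -1 1 0 0 0;0 -1 0 0 0 0;0 -1 0 0 0 0;0 -1 0 0 0 0;0 -1 0 0 0 0;0 -1 0 0 0 0;0 -1 0 0 0 0;0 -1 0 0 0 0;0 -1 0 0 0 0;0 -1 0 0 0 0;0 -1 0 0 0 0",
)

```text
time: 13.78
eef_pos: [0.4919, -0.0338, 0.2051]
tcp_rot: [0.999, -0.037, -0.0, -0.0]
contact_force: [-0.4, -1.5, -0.9]
opening: 0.388
finger_force: 49.6
```

>>> jog_arm(
  deltas="0 -1 0 0 0 -0.2;0 -1 0 0 0 -0.2;0 -1 0 0 0 -0.2;0 -1 0 0 0 -0.2;0 -1 0 0 0 -0.2;0 -1 0 0 0 -0.2;0 -1 0 0 0 -0.2;0 -1 0 0 0 -0.2;0 -1 0 0 0 -0.2;0 -1 0 0 0 -0.2;0 0 0 0 0 -0.2;0 0 0 0 0 -0.2;0 0 0 0 0 -0.2;0 0 0 0 0 -0.2;0 0 0 0 0 0",
)

```text
time: 15.65
eef_pos: [0.4924, -0.2329, 0.2052]
tcp_rot: [0.984, -0.175, 0.0, 0.0]
contact_force: [-0.4, -0.2, -0.7]
opening: 0.39
finger_force: 49.7
```

```bash
python3 -c "
from h import *
shot('wrist','w6');s=get_state();print(s['eef_pos'],s['tcp_rot'],s['opening'])"
```

```text
[ 0.49239668 -0.23294136  0.20517039] [ 9.84487244e-01 -1.75456166e-01  3.39036870e-05  7.65329188e-06] 0.38997866510357104
```

>>> jog_arm(
  deltas="0 -1 0 0 0 0;0 -1 0 0 0 0;0 -1 0 0 0 0;0 -1 0 0 0 0;0 0 0 0 0 0",
)

```text
time: 16.32
eef_pos: [0.4921, -0.3152, 0.205]
tcp_rot: [0.984, -0.177, -0.0, -0.0]
contact_force: [0.1, -0.3, -1.3]
opening: 0.388
finger_force: 49.7
```

```bash
cat > match.py <<'E'
from h import *
def match(f1,f2,emax=.002):
    a,b=load(f1),load(f2); sf=cv2.SIFT_create(contrastThreshold=.015)
    k1,d1=sf.detectAndCompute(a['color'],None);k2,d2=sf.detectAndCompute(b['color'],None)
    out=[]
    for m in cv2.BFMatcher().knnMatch(d1,d2,k=2):
        if m[0].distance<.75*m[1].distance:
            p,e=tri(a,k1[m[0].queryIdx].pt,b,k2[m[0].trainIdx].pt)
            if e[0]<emax: out.append(np.r_[k2[m[0].trainIdx].pt,p])
    return np.array(out)
E
python3 - <<'E'
from match import *
np.set_printoptions(precision=4,suppress=True)
shot('wrist','w7');s=get_state();print(s['eef_pos'],s['tcp_rot'],s['opening'],s['finger_force'])
r=match('w6','w7'); c,sn=np.cos(-.355),np.sin(-.355)
for q in r:
    d=q[2:4]-[.477,-.27]; l=[c*d[0]+sn*d[1],-sn*d[0]+c*d[1]]
    if abs(l[0])<.15 and abs(l[1])<.13: print(np.round(q[:2]),'local',np.round(np.array([*l,q[4]])*1000,1))
side('k9',crop('w7',60,0,440,290,2.05))
E
```

```text
[ 0.4921 -0.3141  0.2049] [ 0.9843 -0.1765 -0.0002 -0.0004] 0.3868064046308818 49.696051301434636
[ 97. 310.] local [-128.2  129.4   53. ]
[144. 103.] local [82.7 72.4  4.6]
[148.  63.] local [120.6  62.2  13.6]
[148.  63.] local [120.   61.2  16.1]
[148.  63.] local [119.7  60.8  17.4]
[157.  57.] local [124.5  50.9  21. ]
[161.  60.] local [122.3  47.8  19.6]
[161.  60.] local [122.3  47.8  19.6]
[166.  47.] local [133.6  43.8  14. ]
[179.  60.] local [123.3  34.8   4.6]
[205.  70.] local [113.9   7.1  24.6]
[245.  60.] local [123.3 -28.3   4.1]
[257.  46.] local [133.5 -40.3  20.1]
[263.  59.] local [122.9 -45.   19.5]
[263.  59.] local [122.9 -45.   19.5]
[267.  51.] local [130.  -49.3  18.2]
[ 90. 309.] local [ 46.3  10.3 269.9]
[319. 237.] local [ -62.4 -109.4   12.1]
[319.  75.] local [109.  -99.5   8.7]
[324. 133.] local [  52.7 -108.2    7.4]
[211. 133.] local [ 89.5 -19.2 211. ]
[323.  74.] local [ 109.9 -104.1    6.6]
[323.  74.] local [ 109.9 -104.1    6.6]
[326. 125.] local [  63.3 -106.7   18.2]
(594, 783, 3)
```

View pics/k9.png

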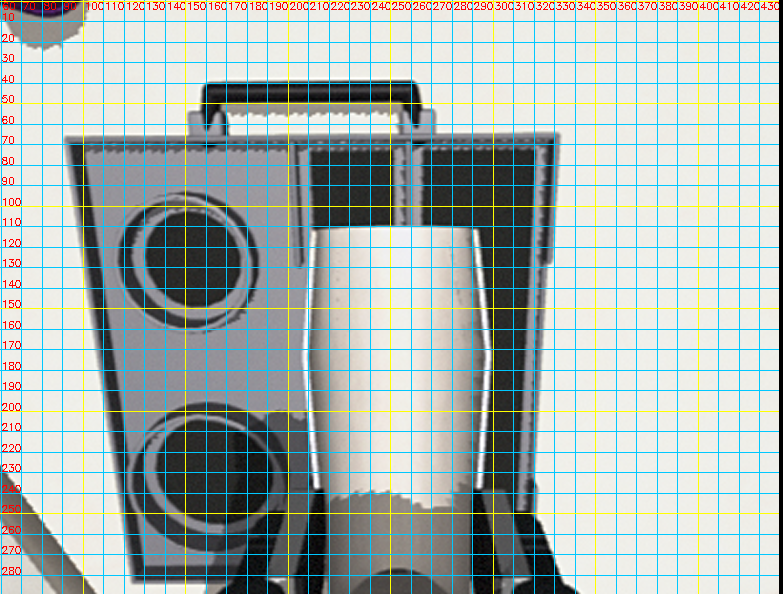

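>>> jog_arm(
  deltas="-0.36 -1 0 0 0 0;-0.36 -1 0 0 0 0;0 0 -1 0 0 0;0 0 -1 0 0 0;0 0 -1 0 0 0;0 0 -1 0 0 0;0 0 -1 0 0 0;0 0 -1 0 0 0;0 0 -1 0 0 0;0 0 -0.8 0 0 0;0 0 0 0 0 0",
)

```text
time: 17.75
eef_pos: [0.4771, -0.3524, 0.0472]
tcp_rot: [0.984, -0.176, -0.001, -0.001]
contact_force: [0.1, 0.7, -0.7]
opening: 0.384
finger_force: 49.7
```

Run:
```python
from h import *
shot('wrist','w8');shot('scene','s8');shot('top','t8');s=get_state();print(s['eef_pos'],s['tcp_rot'],s['opening'],s['contact_force'])
side('k10',crop('w8',60,0,440,320,1.3),crop('top0'.replace('top0','t8'),290,180,400,310,2.7))
```

```text
[ 0.47850706 -0.35381607  0.04996599] [ 9.84446730e-01 -1.75681265e-01  6.96763214e-04  4.93371092e-04] 0.38514254265308806 [-0.40678361  0.62077746 -0.639037  ]
(416, 799, 3)
```

View pics/k10.png

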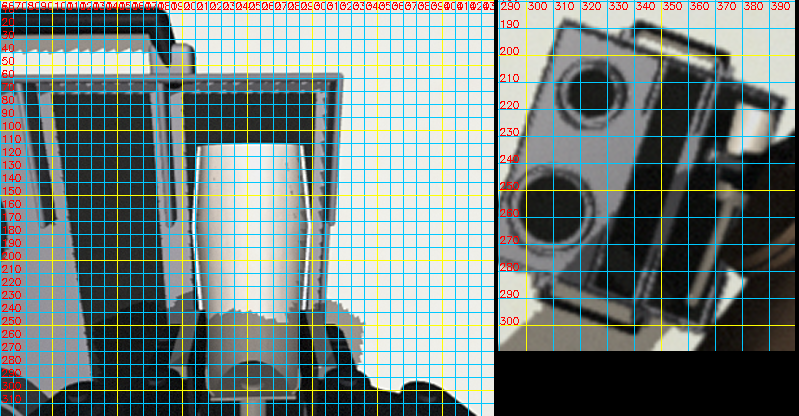

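>>> jog_arm(
  deltas="0 0 -0.5 0 0 0;0 0 -0.4 0 0 0;0 0 -0.3 0 0 0;0 0 0 0 0 0;0 0 0 0 0 0",
)

```text
time: 18.52
eef_pos: [0.4781, -0.3533, 0.0252]
tcp_rot: [0.984, -0.176, 0.0, 0.0]
contact_force: [0.0, 0.5, -1.0]
opening: 0.388
finger_force: 49.7
```

>>> jog_arm(
  deltas="0 0 -0.1 0 0 0;0 0 0 0 0 0",
)

```text
time: 18.77
eef_pos: [0.4779, -0.3532, 0.0231]
tcp_rot: [0.984, -0.176, -0.0, -0.0]
contact_force: [-0.1, -0.8, -1.4]
opening: 0.388
finger_force: 49.7
```

>>> jog_arm(
  deltas="0 0 -0.1 0 0 0;0 0 0 0 0 0",
)

```text
time: 19.02
eef_pos: [0.4778, -0.3531, 0.0209]
tcp_rot: [0.984, -0.176, -0.0, -0.0]
contact_force: [-0.5, 0.2, -0.0]
opening: 0.392
finger_force: 49.7
```

>>> jog_arm(
  deltas="0 0 -0.05 0 0 0;0 0 0 0 0 0",
)

```text
time: 19.27
eef_pos: [0.478, -0.3533, 0.0205]
tcp_rot: [0.984, -0.176, 0.0, 0.0]
contact_force: [0.0, 1.3, 2.2]
opening: 0.392
finger_force: 50.2
```

>>> jog_arm(
  deltas="0 0 0 0 0 0;0 0 0 0 0 0;0 0 0 0 0 0;0 0 0.3 0 0 0;0 0 0.6 0 0 0;0 0 1 0 0 0;0 0 1 0 0 0;0 0 1 0 0 0;0 0 1 0 0 0;0 0 1 0 0 0;0 0 1 0 0 0;0 0 1 0 0 0;0 0 0 0 0 0",
  gripper=0.56,
)

```text
time: 20.9
eef_pos: [0.4789, -0.3542, 0.1808]
tcp_rot: [0.984, -0.176, 0.002, 0.001]
contact_force: [0.2, 0.1, 0.5]
opening: 0.557
finger_force: 0.0
```

Run:
```python
from h import *
shot('wrist','w9');s=get_state();print(s['eef_pos'],s['tcp_rot'],s['opening'],s['contact_force'])
```

```text
[ 0.47827736 -0.35355412  0.17911197] [ 9.84445596e-01 -1.75687563e-01  7.07089069e-04  4.98747380e-04] 0.556565072973027 [-0.70094101  0.88378957  0.09958199]
```

Run:
```python
from h import *
T=load('top0')
for p in ((309,320),(318,467),(417,315)): print([onz(T,p[0]/1.5625,p[1]/1.5625,z)[:2].round(4) for z in (0,.045)])
print(onz(T,351/1.5625,380/1.5625,.128))
```

```text
[array([0.5785, 0.0951]), array([0.5762, 0.0893])]
[array([0.341 , 0.0782]), array([0.3497, 0.0733])]
[array([ 0.5868, -0.0826]), array([ 0.5841, -0.0801])]
[0.4867861  0.01855506 0.128     ]
```

>>> jog_arm(
  deltas="0.08 1 1 0 0 0.24;0.08 1 0 0 0 0.24;0.08 1 0 0 0 0.24;0.08 1 0 0 0 0.24;0.08 1 0 0 0 0.24;0.08 1 0 0 0 0.24;0.08 1 0 0 0 0.24;0.08 1 0 0 0 0.24;0.08 1 0 0 0 0.24;0.08 1 0 0 0 0.24;0.08 1 0 0 0 0.24;0.08 1 0 0 0 0.24;0.08 1 0 0 0 0.24;0.08 1 0 0 0 0.24;0.08 1 0 0 0 0.24;0.08 1 0 0 0 0.24;0.08 1 0 0 0 0.24;0.08 1 0 0 0 0.24;0.08 1 0 0 0 0.24;0.08 1 0 0 0 0.22",
  gripper=0.47,
)

```text
time: 23.45
eef_pos: [0.5098, 0.0481, 0.1981]
tcp_rot: [0.998, 0.063, 0.0, -0.0]
contact_force: [0.1, 1.0, -0.1]
opening: 0.466
finger_force: 0.0
```

>>> jog_arm(
  deltas="0 1 0 0 0 0;0 1 0 0 0 0;0 1 0 0 0 0;0 1 0 0 0 0;0 0.8 0 0 0 0;0 0 -1 0 0 0;0 0 -1 0 0 0;0 0 -1 0 0 0;0 0 -1 0 0 0;0 0 -1 0 0 0;0 0 -1 0 0 0;0 0 -0.8 0 0 0;0 0 -0.6 0 0 0;0 0 0 0 0 0;0 0 0 0 0 0",
)

```text
time: 25.32
eef_pos: [0.5105, 0.1429, 0.0507]
tcp_rot: [0.998, 0.062, 0.001, -0.0]
contact_force: [-0.2, 0.1, -0.6]
opening: 0.475
finger_force: 0.0
```

Run:
```python
from h import *
np.set_printoptions(precision=4,suppress=True)
c=shot('wrist','w10');s=get_state();print(s['eef_pos'],s['tcp_rot'],s['opening'],s['contact_force'])
# blue body mask -> world outline at z=.018
hsv=cv2.cvtColor(c['color'],cv2.COLOR_BGR2HSV); m=cv2.inRange(hsv,(100,110,40),(125,255,255))
n,l,st,ce=cv2.connectedComponentsWithStats(m); i=1+np.argmax(st[1:,4]); print(st[i])
ct=max(cv2.findContours((l==i).astype(np.uint8),cv2.RETR_EXTERNAL,cv2.CHAIN_APPROX_NONE)[0],key=len)[:,0]
w=np.array([onz(c,u,v,.018)[:2] for u,v in ct]); q=cv2.minAreaRect((w*1000).astype(np.float32)); print(q)
```

```text
[0.5107 0.1428 0.051 ] [ 0.9981  0.0623  0.0009 -0.    ] 0.4708868981829698 [ 0.2118  0.2634 -0.5047]
[ 235  137   48  145 4455]
((516.0017700195312, 141.11000061035156), (89.09686279296875, 25.396953582763672), 6.405015468597412)
```

>>> jog_arm(
  deltas="0 -0.11 -0.6 0 0 -0.1;0 0 -0.6 0 0 0;0 0 -0.4 0 0 0;0 0 -0.1 0 0 0;0 0 0 0 0 0;0 0 0 0 0 0",
)

```text
time: 26.12
eef_pos: [0.5103, 0.1406, 0.0165]
tcp_rot: [0.998, 0.057, 0.0, -0.0]
contact_force: [0.3, 0.1, -0.2]
opening: 0.473
finger_force: 0.0
```

>>> jog_arm(
  deltas="0 0 -0.1 0 0 0;0 0 0 0 0 0",
)

```text
time: 26.38
eef_pos: [0.5099, 0.1406, 0.0141]
tcp_rot: [0.998, 0.057, 0.0, -0.0]
contact_force: [0.5, 0.4, -0.3]
opening: 0.472
finger_force: 0.0
```

>>> jog_arm(
  deltas="0 0 -0.1 0 0 0;0 0 0 0 0 0",
)

```text
time: 26.62
eef_pos: [0.5098, 0.1406, 0.0119]
tcp_rot: [0.998, 0.057, -0.0, -0.0]
contact_force: [-0.2, 0.3, 0.2]
opening: 0.47
finger_force: 0.0
```

>>> jog_arm(
  deltas="0 0 0 0 0 0;0 0 0 0 0 0;0 0 0 0 0 0;0 0 0 0 0 0",
  gripper=0.2,
  squeeze=40,
)

```text
time: 27.12
eef_pos: [0.5109, 0.1407, 0.0137]
tcp_rot: [0.998, 0.057, 0.001, -0.0]
contact_force: [-1.2, -0.2, 7.0]
opening: 0.2
finger_force: 4.8
```

>>> jog_arm(
  deltas="0 0 0.5 0 0 0;0 0 1 0 0 0;0 0 0.5 0 0 0;0 0 0 0 0 0;0 0 0 0 0 0",
  gripper=0.47,
)

```text
time: 27.75
eef_pos: [0.5095, 0.1405, 0.0516]
tcp_rot: [0.998, 0.057, -0.0, 0.0]
contact_force: [0.1, -0.2, -0.2]
opening: 0.47
finger_force: 0.0
```

```bash
cat > blue.py <<'E'
from h import *
def blue(c,z=.018):
    hsv=cv2.cvtColor(c['color'],cv2.COLOR_BGR2HSV); m=cv2.inRange(hsv,(100,110,40),(125,255,255))
    n,l,st,ce=cv2.connectedComponentsWithStats(m); i=1+np.argmax(st[1:,4]); print(st[i])
    ct=max(cv2.findContours((l==i).astype(np.uint8),cv2.RETR_EXTERNAL,cv2.CHAIN_APPROX_NONE)[0],key=len)[:,0]
    w=np.array([onz(c,u,v,z)[:2] for u,v in ct]); return cv2.minAreaRect((w*1000).astype(np.float32))
E
python3 - <<'E'
from blue import *
np.set_printoptions(precision=4,suppress=True)
c=shot('wrist','w11');s=get_state();print(s['eef_pos'],s['tcp_rot'],s['opening'],s['contact_force']); print(blue(c))
g=cv2.cvtColor(c['color'],cv2.COLOR_BGR2GRAY)
p=s['eef_pos']
print(c['color'][150:330:6,190],'\n',[ (dz,np.array(proj(c,p+np.array([.011,.02,dz])))) for dz in (-.019,-.01,0,.01)])
side('k11',crop('w11',150,110,370,330,2.5))
E
```

```text
[0.5093 0.1405 0.0514] [ 0.9984  0.0574 -0.0007  0.    ] 0.4683375506118277 [ 0.4481 -1.1549  0.4103]
[ 231  135   47  144 4449]
((515.8983764648438, 140.8827362060547), (88.51649475097656, 25.402965545654297), 6.467912673950195)
[[203 214 215]
 [200 211 212]
 [205 216 214]
 [201 211 214]
 [205 215 217]
 [201 213 215]
 [202 209 214]
 [200 212 214]
 [201 209 215]
 [204 214 217]
 [113 121 126]
 [118 123 127]
 [113 119 124]
 [120 126 130]
 [113 117 124]
 [114 120 127]
 [119 126 131]
 [ 44  45  41]
 [ 55  54  56]
 [ 52  53  54]
 [ 53  52  54]
 [ 46  46  48]
 [ 54  50  53]
 [100  99 102]
 [  9   8   5]
 [ 15  15  14]
 [ 22  21  17]
 [ 16  18  14]
 [ 13   6   9]
 [ 13   9  16]] 
 [(-0.019, array([217.8964, 210.8584])), (-0.01, array([216.1045, 217.8683])), (0, array([213.892 , 226.5231])), (0.01, array([211.4044, 236.2541]))]
(550, 554, 3)
```

View pics/k11.png

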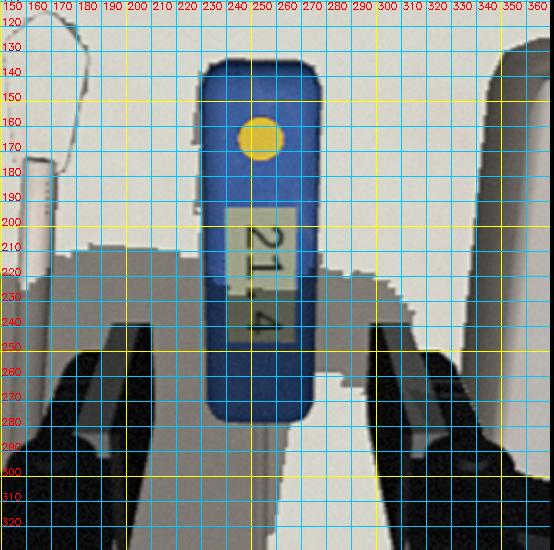

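>>> jog_arm(
  deltas="0 0 -0.8 0 0 0;0 0 -0.7 0 0 0;0 0 -0.5 0 0 0;0 0 0 0 0 0;0 0 -0.1 0 0 0;0 0 0 0 0 0",
)

```text
time: 28.55
eef_pos: [0.5103, 0.1406, 0.0105]
tcp_rot: [0.998, 0.057, 0.0, -0.0]
contact_force: [-0.4, 0.2, -0.3]
opening: 0.471
finger_force: 0.0
```

>>> jog_arm(
  deltas="0 0 -0.1 0 0 0;0 0 0 0 0 0",
)

```text
time: 28.8
eef_pos: [0.5099, 0.1406, 0.0082]
tcp_rot: [0.998, 0.057, 0.0, 0.0]
contact_force: [-0.1, -0.0, 0.9]
opening: 0.465
finger_force: 0.0
```

>>> jog_arm(
  deltas="0 0 -0.1 0 0 0;0 0 0 0 0 0",
)

```text
time: 29.05
eef_pos: [0.5098, 0.1406, 0.006]
tcp_rot: [0.998, 0.057, -0.0, -0.0]
contact_force: [0.4, 0.4, -0.3]
opening: 0.471
finger_force: 0.0
```

>>> jog_arm(
  deltas="0 0 -0.1 0 0 0;0 0 0 0 0 0",
)

```text
time: 29.3
eef_pos: [0.5098, 0.1406, 0.0039]
tcp_rot: [0.998, 0.057, -0.0, -0.0]
contact_force: [0.3, -0.1, 0.5]
opening: 0.473
finger_force: 0.0
```

>>> jog_arm(
  deltas="0 0 -0.1 0 0 0;0 0 0 0 0 0",
)

```text
time: 29.55
eef_pos: [0.5098, 0.1406, 0.0019]
tcp_rot: [0.998, 0.057, -0.0, -0.0]
contact_force: [-0.1, -0.5, -0.0]
opening: 0.47
finger_force: 0.0
```

>>> jog_arm(
  deltas="0 0 -0.1 0 0 0;0 0 0 0 0 0",
)

```text
time: 29.8
eef_pos: [0.5098, 0.1406, -0.0001]
tcp_rot: [0.998, 0.057, -0.0, -0.0]
contact_force: [0.3, 0.2, 0.4]
opening: 0.471
finger_force: 0.0
```

>>> jog_arm(
  deltas="0 0 0 0 0 0;0 0 0 0 0 0;0 0 0 0 0 0",
  gripper=0.25,
  squeeze=40,
)

```text
time: 30.18
eef_pos: [0.5102, 0.1406, 0.0003]
tcp_rot: [0.998, 0.057, 0.0, -0.0]
contact_force: [0.9, 0.1, 1.5]
opening: 0.302
finger_force: 40.2
```

>>> jog_arm(
  deltas="0 0 0.5 0 0 0;0 0 1 0 0 0;0 0 1 0 0 0;0 0 1 0 0 0;0 0 1 0 0 0;0 0 1 0 0 0;0 0 1 0 0 0;0 -0.5 1 0 0 0;0 -1 1 0 0 0;0 -1 0.5 0 0 -0.3;0 -1 0 0 0 -0.3;0 -1 0 0 0 -0.3;0 -1 0 0 0 -0.3;0 -1 0 0 0 -0.3;0 -1 0 0 0 -0.3;0 -1 0 0 0 -0.3;0 -1 0 0 0 -0.3;0 -1 0 0 0 -0.3;0 -1 0 0 0 -0.3;0 -1 0 0 0 -0.3",
)

```text
time: 32.67
eef_pos: [0.5098, -0.1104, 0.1803]
tcp_rot: [0.994, -0.108, 0.0, 0.0]
contact_force: [0.0, 0.0, -1.7]
opening: 0.301
finger_force: 40.0
```

>>> jog_arm(
  deltas="0 -1 0 0 0 -0.3;0 -1 0 0 0 -0.3;0 -1 0 0 0 -0.3;0 -1 0 0 0 -0.3;0 -1 0 0 0 -0.2;0 -1 0 0 0 0;0 -1 0 0 0 0;0 -1 0 0 0 0;0 -1 0 0 0 0;0 -1 0 0 0 0;0 0 0 0 0 0;0 0 0 0 0 0",
)

```text
time: 34.17
eef_pos: [0.5099, -0.3091, 0.1799]
tcp_rot: [0.984, -0.177, -0.0, -0.0]
contact_force: [0.5, -0.3, -0.5]
opening: 0.296
finger_force: 40.0
```

Run:
```python
from blue import *
np.set_printoptions(precision=4,suppress=True)
c=shot('wrist','w12');shot('top','t12');s=get_state();print(s['eef_pos'],s['tcp_rot'],s['opening'],s['finger_force']); print(blue(c,s['eef_pos'][2]+.018))
```

```text
[ 0.51   -0.3087  0.18  ] [ 0.9843 -0.1763 -0.0001 -0.0002] 0.30364973632548103 40.02832917496562
[ 222  156   66  186 7837]
((516.6188354492188, -311.682373046875), (26.185380935668945, 89.58685302734375), 69.3902816772461)
```

>>> jog_arm(
  deltas="-0.35 0.55 -0.4 0 0 0;0 0 -1 0 0 0;0 0 -1 0 0 0;0 0 -1 0 0 0;0 0 -1 0 0 0;0 0 -1 0 0 0;0 0 -1 0 0 0;0 0 -0.8 0 0 0;0 0 -0.6 0 0 0;0 0 -0.3 0 0 0;0 0 0 0 0 0;0 0 0 0 0 0",
)

```text
time: 35.78
eef_pos: [0.5034, -0.2989, 0.0189]
tcp_rot: [0.984, -0.177, 0.001, 0.0]
contact_force: [-0.0, 0.4, -0.8]
opening: 0.302
finger_force: 40.0
```

>>> jog_arm(
  deltas="0 0 -0.1 0 0 0;0 0 -0.1 0 0 0;0 0 0 0 0 0;0 0 0 0 0 0",
)

```text
time: 36.28
eef_pos: [0.5029, -0.2984, 0.0141]
tcp_rot: [0.984, -0.177, -0.0, -0.0]
contact_force: [0.2, -0.4, -0.9]
opening: 0.301
finger_force: 40.0
```

>>> jog_arm(
  deltas="0 0 -0.1 0 0 0;0 0 -0.1 0 0 0;0 0 -0.1 0 0 0;0 0 0 0 0 0;0 0 0 0 0 0",
)

```text
time: 36.9
eef_pos: [0.503, -0.2984, 0.0081]
tcp_rot: [0.984, -0.177, 0.0, -0.0]
contact_force: [-0.8, 0.1, -1.3]
opening: 0.302
finger_force: 40.0
```

>>> jog_arm(
  deltas="0 0 -0.1 0 0 0;0 0 0 0 0 0;0 0 0 0 0 0",
)

```text
time: 37.28
eef_pos: [0.5029, -0.2984, 0.0061]
tcp_rot: [0.984, -0.177, 0.0, -0.0]
contact_force: [0.2, -0.1, -1.2]
opening: 0.303
finger_force: 40.0
```

>>> jog_arm(
  deltas="0 0 -0.05 0 0 0;0 0 0 0 0 0",
)

```text
time: 37.52
eef_pos: [0.5031, -0.2985, 0.0053]
tcp_rot: [0.984, -0.177, 0.0, 0.0]
contact_force: [0.1, -0.6, 1.1]
opening: 0.299
finger_force: 40.1
```

>>> jog_arm(
  deltas="0 0 0 0 0 0;0 0 0 0 0 0;0 0 0 0 0 0;0 0 0.3 0 0 0;0 0 0.6 0 0 0;0 0 1 0 0 0;0 0 1 0 0 0;0 0 1 0 0 0;0 0 1 0 0 0;0 0 1 0 0 0;0 0 1 0 0 0;0 0 1 0 0 0;0 0 1 0 0 0;0 0 0 0 0 0",
  gripper=0.42,
)

```text
time: 39.28
eef_pos: [0.504, -0.2993, 0.1858]
tcp_rot: [0.984, -0.177, 0.002, 0.001]
contact_force: [0.4, -0.2, 0.1]
opening: 0.418
finger_force: 0.0
```

Run:
```python
from blue import *
np.set_printoptions(precision=4,suppress=True)
c=shot('wrist','w13');s=get_state();print(s['eef_pos'],s['tcp_rot'],s['opening'],s['contact_force'])
q=blue(c,.023);print(q)
d=np.array(q[0])/1e3-[.477,-.27];co,sn=np.cos(-.355),np.sin(-.355);print('local',co*d[0]+sn*d[1],-sn*d[0]+co*d[1])
```

```text
[ 0.5033 -0.2987  0.1841] [ 0.9843 -0.1767  0.0007  0.0004] 0.42109602448679123 [-0.6347  0.3088  0.2392]
[ 239  112   30   94 1883]
((508.05975341796875, -300.1326599121094), (27.195844650268555, 89.40021514892578), 69.58578491210938)
local 0.03959689100032893 -0.01745771173069173
```

>>> jog_arm(
  deltas="0.39 0.72 0.2 0 0 0.96;0.39 0.72 0.2 0 0 0.96;0.39 0.72 0.2 0 0 0.96;0.39 0.72 0.2 0 0 0.96;0.39 0.72 0.2 0 0 0.96;0.39 0.72 0.2 0 0 0.96;0.39 0.72 0.2 0 0 0.96;0.39 0.72 0.2 0 0 0.96;0.39 0.72 0.2 0 0 0.96;0.39 0.72 0.2 0 0 0.96;0.39 0.72 0.2 0 0 0.96;0.39 0.72 0.2 0 0 0.96;0.39 0.72 0.2 0 0 0.96;0.39 0.72 0.2 0 0 0.96;0.39 0.72 0.2 0 0 0.96;0.39 0.72 0.2 0 0 0.96;0.39 0.72 0.2 0 0 0.96;0.39 0.72 0.2 0 0 0.96;0.39 0.72 0.2 0 0 0.96;0.39 0.72 0.2 0 0 0.96",
  gripper=0.86,
)

```text
time: 41.82
eef_pos: [0.6585, -0.0099, 0.2613]
tcp_rot: [0.708, 0.706, -0.001, -0.001]
contact_force: [0.8, -0.2, -0.1]
opening: 0.861
finger_force: 0.0
```

>>> jog_arm(
  deltas="0 0 0 0 0 0.06;0 0 0 0 0 0",
)

```text
time: 42.08
eef_pos: [0.6584, -0.0107, 0.2619]
tcp_rot: [0.708, 0.707, -0.001, -0.001]
contact_force: [0.1, 0.1, 0.4]
opening: 0.858
finger_force: 0.0
```

Run:
```python
from h import *
np.set_printoptions(precision=4,suppress=True)
c=shot('wrist','w14');s=get_state();print(s['eef_pos'],s['tcp_rot'],s['opening'],s['qpos'])
g=cv2.medianBlur(cv2.cvtColor(c['color'],cv2.COLOR_BGR2GRAY),3)
P=dict(L=(.678,.054,.09,25),S=(.687,-.127,.06,19.5),B=(.652,-.039,.114,25))
f=cam(c)[2]
for k,(x,y,z,r) in P.items():
    u,v=proj(c,(x,y,z)); d=(cam(c)[0]@np.array([x,y,z])+cam(c)[1])[2]; R=f*r/1000/d
    u0,v0=int(max(u-2.2*R,0)),int(max(v-2.2*R,0)); sub=g[v0:int(v+2.2*R),u0:int(u+2.2*R)]
    h=cv2.HoughCircles(sub,cv2.HOUGH_GRADIENT,1.2,5,param1=80,param2=14,minRadius=int(R*.8),maxRadius=int(R*1.3))
    print(k,'pred',round(u),round(v),round(R,1))
    if h is not None:
        for a,b,rr in h[0][:4]: print('  ',a+u0,b+v0,rr,onz(c,a+u0,b+v0,z))
```

```text
[ 0.6584 -0.0109  0.2621] [ 0.7077  0.7066 -0.0006 -0.0007] 0.8582565135960948 [-0.1704  0.2278  1.5834 -0.0003  1.3323 -0.1687]
L pred 275 91 27.7
   274.8 90.8 32.2 [0.6779 0.0539 0.09  ]
   279.6 95.600006 32.56 [0.6823 0.0497 0.09  ]
   278.4 83.600006 23.44 [0.681  0.0602 0.09  ]
   268.8 90.8 34.0 [0.6725 0.0539 0.09  ]
S pred 278 251 16.9
   277.6 250.6 17.32 [ 0.686  -0.1259  0.06  ]
   274.0 233.8 16.36 [ 0.6815 -0.1043  0.06  ]
   277.6 242.2 15.04 [ 0.6858 -0.115   0.06  ]
B pred 246 197 27.1
   247.8 198.8 27.720001 [ 0.6532 -0.0411  0.114 ]
   249.0 180.8 30.36 [ 0.6545 -0.0236  0.114 ]
   249.0 188.0 33.0 [ 0.6544 -0.0306  0.114 ]
   250.20001 167.6 26.28 [ 0.6556 -0.0112  0.114 ]
```

>>> jog_arm(
  deltas="0.33 0.85 0 0 0 0;0.33 0.8 0 0 0 0;0.32 0.8 0 0 0 0;0 0.8 -0.2 0 0 0;0 0 -1 0 0 0;0 0 -1 0 0 0;0 0 -1 0 0 0;0 0 -1 0 0 0;0 0 -0.8 0 0 0;0 0 0 0 0 0;0 0 0 0 0 0",
)

```text
time: 43.5
eef_pos: [0.6791, 0.0545, 0.1639]
tcp_rot: [0.707, 0.707, 0.0, 0.001]
contact_force: [0.4, -0.6, -0.3]
opening: 0.854
finger_force: 0.0
```

Run:
```python
from h import *
np.set_printoptions(precision=4,suppress=True)
c=shot('wrist','w15');s=get_state();print(s['eef_pos'],s['tcp_rot'],s['opening'])
g=cv2.medianBlur(cv2.cvtColor(c['color'],cv2.COLOR_BGR2GRAY),3); f=cam(c)[2]
x,y,z,r=.678,.054,.09,25
u,v=proj(c,(x,y,z)); d=(cam(c)[0]@np.array([x,y,z])+cam(c)[1])[2]; R=f*r/1000/d; print(u,v,R)
m=cv2.inRange(g,0,60); n,l,st,ce=cv2.connectedComponentsWithStats(m)
i=l[int(v),int(u)]; print(i,st[i],ce[i],g[int(v),int(u)])
ct=max(cv2.findContours((l==i).astype(np.uint8),cv2.RETR_EXTERNAL,cv2.CHAIN_APPROX_NONE)[0],key=len)
print(cv2.fitEllipse(ct), g[int(v)-60:int(v)+90:6,int(u)], g[int(v),int(u)-60:int(u)+60:5])
```

```text
[0.6793 0.0545 0.1644] [0.7071 0.7071 0.0007 0.0008] 0.8677071067589928
250.96488799061444 196.5751720878954 36.1477573301207
10 [ 217  161   70   69 2856] [251.3036 191.0235] 57
((251.31985473632812, 191.98312377929688), (62.86735916137695, 63.56419372558594), 147.37673950195312) [117  85  86 130  91  37  35  36  32  57  57  55  56  57  65  66 161 124
 100  88  91  78  46 116 113] [239 239 238 239 239 163  73  61  66  56  59  57  57  61  59  59  59  66
  60  59 228 239 239 239]
```

>>> jog_arm(
  deltas="-0.05 0 -1 0 0 0;0 0 -1 0 0 0;0 0 -1 0 0 0;0 0 -1 0 0 0;0 0 -1 0 0 0;0 0 -0.7 0 0 0;0 0 0 0 0 0",
)

```text
time: 44.42
eef_pos: [0.6765, 0.0546, 0.0472]
tcp_rot: [0.707, 0.707, -0.001, -0.001]
contact_force: [0.1, -1.1, -0.1]
opening: 0.861
finger_force: 0.0
```

>>> jog_arm(
  deltas="0 0 -0.5 0 0 0;0 0 -0.5 0 0 0;0 0 0 0 0 0;0 0 0 0 0 0",
)

```text
time: 44.92
eef_pos: [0.6777, 0.0546, 0.0293]
tcp_rot: [0.707, 0.707, 0.0, 0.0]
contact_force: [-0.2, -0.5, 1.0]
opening: 0.859
finger_force: 0.0
```

>>> jog_arm(
  deltas="0 0 0 0 0 0;0 0 0 0 0 0;0 0 0 0 0 0;0 0 0 0 0 0",
  gripper=0.5,
  squeeze=40,
)

```text
time: 45.42
eef_pos: [0.6782, 0.0545, 0.0301]
tcp_rot: [0.707, 0.707, 0.0, 0.001]
contact_force: [-0.5, -0.2, 4.5]
opening: 0.687
finger_force: 43.5
```

>>> jog_arm(
  deltas="0 0 0.5 0 0 0;0 0 1 0 0 0;0 0 1 0 0 0;0 0 1 0 0 0;0 0 1 0 0 0;0 0 1 0 0 0;0 0 1 0 0 0;-0.85 -0.9 1 0 0 0;-0.85 -0.9 0.2 0 0 0;-0.85 -0.9 0 0 0 0;-0.85 -0.9 0 0 0 0;-0.85 -0.9 0 0 0 0;-0.85 -0.9 0 0 0 0;-0.85 -0.9 0 0 0 0;-0.85 -0.9 0 0 0 0;-0.85 -0.9 0 0 0 0;-0.85 -0.9 0 0 0 0;-0.85 -0.9 0 0 0 0;-0.85 -0.9 0 0 0 0;-0.5 -0.6 0 0 0 0",
)

```text
time: 47.92
eef_pos: [0.463, -0.1741, 0.1838]
tcp_rot: [0.707, 0.707, 0.0, 0.0]
contact_force: [0.6, 0.1, -2.1]
opening: 0.686
finger_force: 43.5
```

>>> jog_arm(
  deltas="0 0 0 0 0 0;0 0 0 0 0 0",
)

```text
time: 48.18
eef_pos: [0.4639, -0.1731, 0.1833]
tcp_rot: [0.707, 0.707, 0.0, 0.0]
contact_force: [0.9, -0.7, -1.0]
opening: 0.687
finger_force: 43.4
```

Run:
```python
from h import *
np.set_printoptions(precision=4,suppress=True)
c=shot('wrist','w16');T=shot('top','t16');S=shot('scene','s16');s=get_state();p=s['eef_pos'];print(p,s['tcp_rot'],s['opening'],s['finger_force'],s['qpos'])
# large rim visible in wrist? project
for n,P in (('cupL rim',(.447,-.191,.024)),('capTop held',p+[0,0,.06])): print(n,proj(c,P),proj(T,P),proj(S,P))
```

```text
[ 0.4639 -0.1729  0.1831] [ 0.7068  0.7074  0.0001 -0.0001] 0.6838829159707324 43.43139020958915 [-0.5621 -0.0742  2.0519  0.0002  1.164  -0.5632]
cupL rim (np.float64(234.98273961992282), np.float64(182.09930473347578)) (np.float64(310.8508847379305), np.float64(256.8062996018848)) (np.float64(327.9920064555431), np.float64(192.29285046701088))
capTop held (np.float64(251.8179262162453), np.float64(341.5516189997544)) (np.float64(320.7745062471112), np.float64(257.8185668914895)) (np.float64(328.38536518469255), np.float64(140.0092712206895))
```

Run:
```python
from h import *
np.set_printoptions(precision=4,suppress=True)
w1=load('w1');w7=load('w7');T=load('top0')
for n,a,b,t in (('L',(186.5,144.3),(160,233),(309,256)),('S',(181.7,50.2),(150,127),(325,213.5))):
    print(n,onz(w1,*a,.024)[:2],onz(w7,*b,.024)[:2],onz(T,*t,.024)[:2], tri(w1,a,w7,b)[0])
    # black floor disc at z .005
for p in ((187.5,144),(183.3,50.5)): print(onz(w1,*p,.005)[:2])
```

```text
L [ 0.4498 -0.1947] [ 0.4512 -0.1931] [ 0.449  -0.1864] [ 0.4505 -0.1938  0.0238]
S [ 0.5542 -0.2326] [ 0.5568 -0.2327] [ 0.5553 -0.2282] [ 0.5558 -0.2307  0.016 ]
[ 0.4473 -0.1912]
[ 0.5554 -0.2311]
```

>>> jog_arm(
  deltas="-0.4 -0.49 0 0 0 0;-0.4 -0.49 0 0 0 0;0 0 -1 0 0 0;0 0 -1 0 0 0;0 0 -1 0 0 0;0 0 -1 0 0 0;0 0 -0.6 0 0 0;0 0 -0.5 0 0 0;0 0 -0.4 0 0 0;0 0 -0.4 0 0 0;0 0 -0.4 0 0 0;0 0 -0.3 0 0 0;0 0 0 0 0 0;0 0 0 0 0 0",
)

```text
time: 50.08
eef_pos: [0.4477, -0.1931, 0.0513]
tcp_rot: [0.707, 0.707, 0.0, 0.0]
contact_force: [-0.3, 0.1, -2.4]
opening: 0.69
finger_force: 43.4
```

>>> jog_arm(
  deltas="0 0 -0.2 0 0 0;0 0 -0.2 0 0 0;0 0 0 0 0 0",
)

```text
time: 50.45
eef_pos: [0.4472, -0.1928, 0.0427]
tcp_rot: [0.707, 0.707, -0.0, -0.0]
contact_force: [-0.4, 0.4, -1.4]
opening: 0.689
finger_force: 43.4
```

>>> jog_arm(
  deltas="0 0 -0.15 0 0 0;0 0 -0.1 0 0 0;0 0 0 0 0 0;0 0 0 0 0 0",
)

```text
time: 50.95
eef_pos: [0.4476, -0.1931, 0.0382]
tcp_rot: [0.707, 0.707, -0.0, 0.0]
contact_force: [0.5, -0.8, -1.2]
opening: 0.684
finger_force: 43.4
```

>>> jog_arm(
  deltas="0 0 -0.1 0 0 0;0 0 0 0 0 0;0 0 0 0 0 0",
)

```text
time: 51.32
eef_pos: [0.4475, -0.193, 0.0361]
tcp_rot: [0.707, 0.707, 0.0, -0.0]
contact_force: [0.6, -0.2, -1.4]
opening: 0.686
finger_force: 43.4
```

>>> jog_arm(
  deltas="0 0 -0.06 0 0 0;0 0 0 0 0 0",
)

```text
time: 51.58
eef_pos: [0.4477, -0.1931, 0.0351]
tcp_rot: [0.707, 0.707, 0.0, 0.0]
contact_force: [0.1, 0.1, -0.5]
opening: 0.685
finger_force: 43.5
```

>>> jog_arm(
  deltas="0 0 0 0 0 0;0 0 0 0 0 0;0 0 0 0 0 0;0 0 0.3 0 0 0;0 0 0.6 0 0 0;0 0 1 0 0 0;0 0 1 0 0 0;0 0 1 0 0 0;0 0 1 0 0 0;0 0 1 0 0 0;0 0 1 0 0 0;0 0 1 0 0 0;0 0 1 0 0 0;0 0 0 0 0 0",
  gripper=0.88,
)

```text
time: 53.32
eef_pos: [0.4486, -0.1937, 0.2157]
tcp_rot: [0.707, 0.707, 0.0, 0.003]
contact_force: [-0.8, -0.6, -0.1]
opening: 0.878
finger_force: 0.0
```

Run:
```python
from h import *
np.set_printoptions(precision=4,suppress=True)
c=shot('wrist','w17');T=shot('top','t17');s=get_state();print(s['eef_pos'],s['tcp_rot'],s['opening'])
g=cv2.cvtColor(c['color'],cv2.COLOR_BGR2GRAY)
u,v=proj(c,(.4475,-.193,.095)); m=cv2.inRange(g,0,75); m[:,:]=cv2.morphologyEx(m,cv2.MORPH_OPEN,np.ones((5,5)))
n,l,st,ce=cv2.connectedComponentsWithStats(m); i=l[int(v),int(u)]; print(u,v,st[i],ce[i])
```

```text
[ 0.4474 -0.1929  0.2129] [0.7071 0.7071 0.     0.0001] 0.8811439360207035
250.8733200426728 174.75757192540652 [    0   145   512   239 40792] [255.6511 310.108 ]
```

>>> jog_arm(
  deltas="0.99 0.28 0 0 0 0;0.99 0.28 0 0 0 0;0.99 0.28 0 0 0 0;0.99 0.28 0 0 0 0;0.99 0.28 0 0 0 0;0.99 0.28 0 0 0 0;0.99 0.28 0 0 0 0;0.99 0.28 0 0 0 0;0.99 0.28 0 0 0 0;0.99 0.28 0 0 0 0;0.99 0.28 0 0 0 0;0.99 0.28 0 0 0 0;0 0 -1 0 0 0;0 0 -1 0 0 0;0 0 -0.8 0 0 0;0 0 0 0 0 0;0 0 0 0 0 0",
  gripper=0.7,
)

```text
time: 55.55
eef_pos: [0.6853, -0.1261, 0.1574]
tcp_rot: [0.707, 0.707, 0.0, 0.0]
contact_force: [0.6, -0.9, 1.5]
opening: 0.701
finger_force: 0.0
```

Run:
```python
from h import *
np.set_printoptions(precision=4,suppress=True)
c=shot('wrist','w18');s=get_state();print(s['eef_pos'],s['tcp_rot'],s['opening'])
g=cv2.medianBlur(cv2.cvtColor(c['color'],cv2.COLOR_BGR2GRAY),3); f=cam(c)[2]
x,y,z,r=.686,-.126,.06,19.5
u,v=proj(c,(x,y,z)); d=(cam(c)[0]@np.array([x,y,z])+cam(c)[1])[2]; R=f*r/1000/d; print('pred',u,v,R)
u0,v0=int(u-2.2*R),int(v-2.2*R); sub=g[v0:int(v+2.2*R),u0:int(u+2.2*R)]
h=cv2.HoughCircles(sub,cv2.HOUGH_GRADIENT,1,4,param1=60,param2=12,minRadius=int(R*.85),maxRadius=int(R*1.2))
if h is not None:
    for a,b,rr in h[0][:5]: print(a+u0,b+v0,rr,onz(c,a+u0,b+v0,z))
print(g[int(v),int(u)-50:int(u)+50:3]);print(g[int(v)-50:int(v)+50:3,int(u)])
```

```text
[ 0.6856 -0.1261  0.1581] [0.7072 0.707  0.0004 0.0008] 0.7012665172081679
pred 253.68854889403187 184.92941622542247 25.78176282382883
252.5 186.5 24.9 [ 0.6851 -0.1273  0.06  ]
252.5 182.5 28.2 [ 0.6851 -0.1241  0.06  ]
253.5 170.5 24.9 [ 0.6859 -0.1146  0.06  ]
253.5 175.5 21.6 [ 0.6859 -0.1185  0.06  ]
252.5 190.5 24.9 [ 0.6851 -0.1305  0.06  ]
[231 231 232 231 231 231 231 231 213 184 219 221 220 222 226 225 227 228
 230 229 229 230 230 231 232 171 228 231 230 230 231 230 231 231]
[136 136 137 138 112  88  55 123 161  83  79 136 139 232 228 228 228 228
 228 227 228 227 224 222 220 219 232 231 231 230 231 231 234 139]
```

>>> jog_arm(
  deltas="0 0 -1 0 0 0;0 0 -1 0 0 0;0 0 -1 0 0 0;0 0 -1 0 0 0;0 0 -1 0 0 0;0 0 -0.9 0 0 0;0 0 0 0 0 0",
)

```text
time: 56.48
eef_pos: [0.6837, -0.1253, 0.0363]
tcp_rot: [0.707, 0.707, -0.001, -0.002]
contact_force: [-0.6, -0.3, -1.7]
opening: 0.698
finger_force: 0.0
```

>>> jog_arm(
  deltas="0 0 -0.5 0 0 0;0 0 -0.45 0 0 0;0 0 0 0 0 0;0 0 0 0 0 0",
)

```text
time: 56.98
eef_pos: [0.6854, -0.1259, 0.0202]
tcp_rot: [0.707, 0.707, 0.0, 0.0]
contact_force: [-0.5, -0.0, -0.2]
opening: 0.696
finger_force: 0.0
```

>>> jog_arm(
  deltas="0 0 0 0 0 0;0 0 0 0 0 0;0 0 0 0 0 0;0 0 0 0 0 0",
  gripper=0.35,
  squeeze=40,
)

```text
time: 57.48
eef_pos: [0.6858, -0.1261, 0.0208]
tcp_rot: [0.707, 0.707, 0.0, 0.001]
contact_force: [0.3, -0.3, 4.0]
opening: 0.487
finger_force: 40.9
```

>>> jog_arm(
  deltas="0 0 0.5 0 0 0;0 0 1 0 0 0;0 0 1 0 0 0;0 0 1 0 0 0;0 0 1 0 0 0;0 0 1 0 0 0;0 0 1 0 0 0;-0.8 -0.65 0 0 0 0;-0.8 -0.65 0 0 0 0;-0.8 -0.65 0 0 0 0;-0.8 -0.65 0 0 0 0;-0.8 -0.65 0 0 0 0;-0.8 -0.65 0 0 0 0;-0.8 -0.65 0 0 0 0;-0.8 -0.65 0 0 0 0;0 0 0 0 0 0;0 0 0 0 0 0",
)

```text
time: 59.6
eef_pos: [0.5574, -0.2298, 0.1501]
tcp_rot: [0.707, 0.707, 0.0, 0.0]
contact_force: [-0.5, 0.0, -0.2]
opening: 0.486
finger_force: 40.7
```

Run:
```python
from h import *
np.set_printoptions(precision=4,suppress=True)
c=shot('wrist','w19');T=shot('top','t19');s=get_state();p=s['eef_pos'];print(p,s['tcp_rot'],s['opening'],s['finger_force'])
```

```text
[ 0.5576 -0.2295  0.15  ] [0.7069 0.7073 0.0002 0.0001] 0.4871357444253281 40.68669683067128
```

>>> jog_arm(
  deltas="-0.1 -0.1 -0.5 0 0 0;0 0 -1 0 0 0;0 0 -1 0 0 0;0 0 -1 0 0 0;0 0 -0.6 0 0 0;0 0 -0.4 0 0 0;0 0 -0.4 0 0 0;0 0 -0.4 0 0 0;0 0 -0.2 0 0 0;0 0 0 0 0 0;0 0 0 0 0 0",
)

```text
time: 61.08
eef_pos: [0.5554, -0.232, 0.0403]
tcp_rot: [0.707, 0.707, 0.0, 0.0]
contact_force: [-0.7, 0.4, -0.6]
opening: 0.482
finger_force: 40.7
```

>>> jog_arm(
  deltas="0 0 -0.2 0 0 0;0 0 -0.15 0 0 0;0 0 0 0 0 0;0 0 0 0 0 0",
)

```text
time: 61.58
eef_pos: [0.5552, -0.2318, 0.0329]
tcp_rot: [0.707, 0.707, 0.0, -0.0]
contact_force: [0.2, -0.7, -0.4]
opening: 0.486
finger_force: 40.7
```

>>> jog_arm(
  deltas="0 0 -0.15 0 0 0;0 0 -0.1 0 0 0;0 0 0 0 0 0;0 0 0 0 0 0",
)

```text
time: 62.08
eef_pos: [0.5552, -0.2318, 0.0279]
tcp_rot: [0.707, 0.707, -0.0, 0.0]
contact_force: [0.6, 0.4, -0.5]
opening: 0.491
finger_force: 40.7
```

>>> jog_arm(
  deltas="0 0 -0.1 0 0 0;0 0 0 0 0 0;0 0 0 0 0 0",
)

```text
time: 62.45
eef_pos: [0.5551, -0.2318, 0.0259]
tcp_rot: [0.707, 0.707, -0.0, -0.0]
contact_force: [0.5, -0.4, -1.3]
opening: 0.486
finger_force: 40.7
```

>>> jog_arm(
  deltas="0 0 -0.04 0 0 0;0 0 0 0 0 0;0 0 0 0 0 0",
)

```text
time: 62.82
eef_pos: [0.5552, -0.2319, 0.0258]
tcp_rot: [0.707, 0.707, -0.0, -0.0]
contact_force: [-2.6, 1.1, 6.0]
opening: 0.485
finger_force: 41.3
```

>>> jog_arm(
  deltas="0 0 0 0 0 0;0 0 0 0 0 0;0 0 0 0 0 0;0 0 0.3 0 0 0;0 0 0.6 0 0 0;0 0 1 0 0 0;0 0 1 0 0 0;0 0 1 0 0 0;0 0 1 0 0 0;0 0 1 0 0 0;0 0 1 0 0 0;0 1 1 0 0 0;0 1 1 0 0 0;0 1 1 0 0 0;0 1 0 0 0 0;0 1 0 0 0 0;0 1 0 0 0 0;0 1 0 0 0 0;0 0 0 0 0 0;0 0 0 0 0 0",
  gripper=0.66,
)

```text
time: 65.32
eef_pos: [0.5552, -0.092, 0.223]
tcp_rot: [0.707, 0.707, -0.0, 0.0]
contact_force: [0.0, -0.1, -0.8]
opening: 0.66
finger_force: 0.0
```

Run:
```python
from h import *
c=shot('wrist','w20');T=shot('top','t20');S=shot('scene','s20');s=get_state();print(s['time'],s['eef_pos'],s['opening'])
a=cv2.resize(c['color'],(400,300)); b=cv2.resize(S['color'][110:350,195:400],(400,468),interpolation=cv2.INTER_CUBIC)
t=cv2.resize(load('t20')['color'][120:310,110:410],(400,253),interpolation=cv2.INTER_CUBIC)
im=np.zeros((600,800,3),np.uint8); im[:300,:400]=a; im[:468,400:]=b; im[305:558,:400]=t; cv2.imwrite('pics/fin.png',im)
```

```text
65.475 [ 0.55518313 -0.09250954  0.2230847 ] 0.6625047265737164
```

View pics/fin.png

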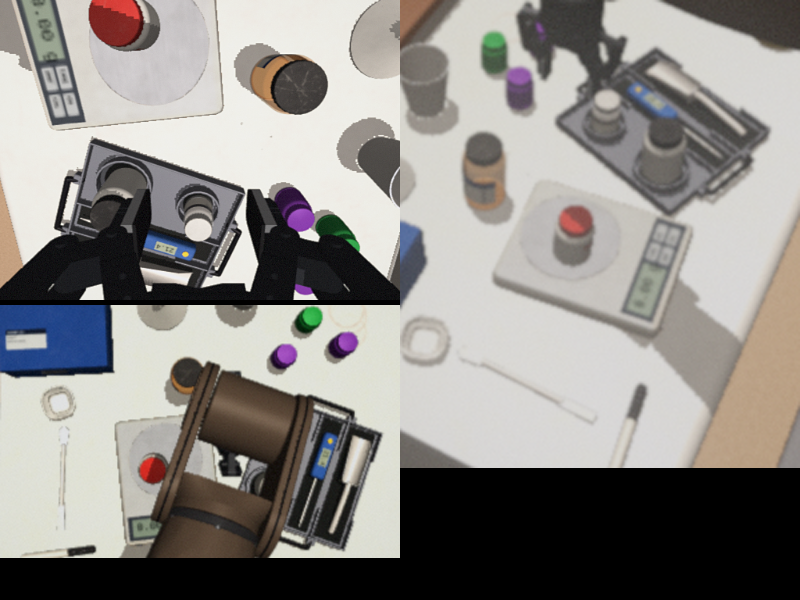

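The wrist, top and scene views show both jars upright in their cups. The scoop lies in the wide trough and the thermometer in the narrow one. The spatula, bottle and weighed jar stand as they were, so I am handing in.

```bash
python3 -c "
from plant import ctrl
print(ctrl.sign_off())"
```

```text
the job is handed in; nothing more can be done
None
```

I packed the caddy in the order asked and handed the job in at about 65 s: scoop in the wide trough, thermometer in the narrow trough and both jars upright in their cups; the spatula, bottle and weighed jar were left where they were.

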